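Strip the small-parts canister for washing

TASK

Take the small-parts canister apart for the washer: unlock the sprung bayonet cap (push it down, turn it anticlockwise about a quarter turn, let it come up; a firm hand will do, never ram or wrench it), then lift out the hold-down plate, then the cup. Set each part down gently in the wash tray as it comes off, before you take the next one; all three must stand right way up on the tray's floor, side by side, not on one another or on the forceps lying there. Keep the cup upright so that its screws stay in, and do not disturb the other things on the bench.

Things in the scene. Friction and masses are not known exactly. Their poses are not given: they have to be found in the camera images.
- canister: Steel canister fixed to the bench on a 150 mm square foot: tube of 120 mm outside and 108 mm inside diameter, rim 92 mm above the bench. Origin: centre of its underside; z up. Two hook-shaped claws stand at its +x and -x sides, 57 to 77 mm from the axis, tops 110 mm up. From bottom to top it holds a sprung platform, the cup, the plate and the cap.
- claw (a point): Claw on the canister's +x side (the other is its mirror at -x): point on the underside of its roof, above the cap's lug, 105 mm up. A stop closes its clockwise end; a 4 mm tooth hangs from the roof just anticlockwise of the lug, so the cap cannot turn until it is pushed down past it. Beyond the tooth the roof runs on anticlockwise for about 30 degrees, then ends.
- lift (a joint): Sprung platform inside the canister, under the cup; slides up, m: about 0 with the cap locked, -0.007 with the cap pushed down onto the rim (about 6 to 12 N, never force it; more than 4.5 mm clears the teeth), 0.005 once the cap is off. Keep pushing while turning. The lugs leave the roofs after about 60 degrees anticlockwise from above; 70 to 120 degrees is free.
- cap_bar (a point): Aluminium bayonet cap, 0.3 kg; this point: mid-height of its grip bar (70 mm long in its x, 12 thick in y, 24 tall). Under the bar a disc, 104 mm diameter, 6 thick, with two lugs 14 mm wide reaching out 68 mm along +x and -x. It stands on its skirt (102 mm diameter), 49 mm below this point; skirt goes 24 mm into the canister, 3 mm play. Locked at start with its x along the canister's x.
- plate_knob (a point): Hold-down plate under the cap, 0.15 kg: steel disc, 98 mm diameter, 5 mm thick, with a hollow round knob of 28 mm diameter on top, up to 32 mm above the underside. This point: on the axis, 20 mm above the underside; z up. It lies on the cup's rim and the knob covers the cup's post: lift it straight up, 35 mm or more.
- cup_post (a point): Small-parts cup under the plate, 0.25 kg: aluminium, 96 mm diameter, 45 mm tall, small screws on its floor, and a centre post of 12 mm diameter whose top is 70 mm above the underside. This point: on the post, 59 mm above the underside; z up. Lift it out by the post.
- tray: Wash tray fixed on the bench, 290 mm (its x) by 310 mm (its y), with a 22 mm high rim 4 mm thick. Origin: centre of its underside; the floor is 4 mm above. The forceps lie in the quarter at +x, +y; the other three quarters (centres about 70 mm in x and 75 mm in y from the origin) are empty, one for each part.
- forceps: Ring forceps, 120 mm long, 8 mm high, lying in the tray's +x, +y quarter; leave alone. Origin: middle of its underside.
- cleaner: White bottle, 56 mm diameter, 130 mm tall, standing about 165 mm from the canister's axis; leave alone. Origin: centre of its underside.
- jar: Small clear jar, 40 mm diameter, 60 mm tall, between canister and tray; leave alone. Origin: centre of its underside.
- tape: Roll of tape, 90 mm diameter, 20 mm high, lying flat on the robot's side of the canister; leave alone. Origin: centre of its underside.
- bowl: Steel bowl, 120 mm diameter, 45 mm high, at the far side; leave alone. Origin: centre of its underside.
- brush: White brush, 190 mm long, lying at the far side; leave alone. Origin: its underside.
Mind the look-alikes: they are no part of the job. What is shaped like the part that bears cap_bar but red or yellow is not meant.

How it is judged:
By the outcome, as a careful person would: the job done as asked, in the order asked, and still so for the second after the job is handed in, with the robot touching nothing.
It also fails if it takes over 70 s, if anything falls off the work surface, if the arm or the gripper's body presses on something with over 40 N, if the wrist force passes 120 N, or if a joint passes its speed limit or range.

ROBOT

A 6-joint arm with a two-finger parallel gripper is mounted at the origin on the work surface. World frame = base frame: x ahead of the robot, y to its left, z up, the work surface at z = 0. Lengths are in m, angles in degrees, forces in N, time in s.
With the tool pointing down it reaches from about 0.375 to 0.9 m from the base axis. Payload 3.1 kg.
Tool frame: the origin (TCP) lies at the very end of the fingers, on their centre line; the grasp point (between the pads) lies 19 mm behind it (bot.hold_point_z is the z of the grasp point in the tool frame, in m); z points along the fingers, y is the direction in which the jaws open and shut (so a half turn about z gives the same grasp; the last joint's range is limited). The gripper opens to 87 mm and grips with 3 to 60 N. Pads are 19 mm wide; open, the fingers measure 117 mm over their backs; the gripper's body (75 mm by 190 mm) begins 51 mm behind the grasp point.
Start: joints at [58.814, 30.224, 82.088, -0, 67.689, -10.227], TCP at [0.224, 0.584, 0.201] pointing down, gripper open.
Joint ranges: [-176.69, 176.69], [-43.24, 126.21], [12.49, 139.97], [-82, 262], [0, 151.66], [-163.58, 163.58]. Speed limits (degrees/s): [159.86, 159.86, 180, 180, 180, 180].

INTERFACE

Orientations are given as a 3x3 rotation matrix whose columns are the frame's x, y, z axes.
In Python, from rig import bot gives the robot as it stands.
- The arm moves only by the tool servo_tool, never from a script. Its argument "increments" is a list of rows, each a list of 3 entries, a list of its own where there are three numbers: the closure, from 0 (fully open) to 1 (shut), then the shift along the tool's x, y, z in mm, then the turn about the tool's z in degrees. In form: [[claw, [x, y, z], turn], ...]. A call has 1 to 5 rows; each row shifts and turns the commanded pose from where the row before left it, along the tool's axes as they then stand; what a row does not reach is not made up. A row lasts 1/8 s, in which the tool goes at most 62.5 mm and 10.7 degrees, less where a joint would pass 70% of its speed; a pose out of reach is approached as far as the arm can. A call with a gripper value outside its range is refused whole. The fingers move at their own pace and stop on an object; the grip force is fixed at half the most. Time passes only in rows, so rows that do not move let the fingers close. It gives the time, the measured TCP pose, the force and the opening at its end, in the units of the state.
- bot.read_state(): the state, without advancing time (a new reading comes with each control period).
- bot.capture(name): name is "scene" or "top" or "wrist"; returns (picture, depth): 480x640x3 uint8, blue, green, red; 480x640 float32, m along the optical axis (not along the pixel's ray), 0 where there is no reading.
- bot.camera_info(name): a dict with "K" (3x3 intrinsics, pixels), "distortion" ([k1, k2, p1, p2, k3] as OpenCV has them; the pictures are not rectified), "R" (3x3) and "t" (3): a world point X has camera coordinates R X + t; the wrist camera has in their place "mount" (4x4, takes a point from camera to tool coordinates, whose origin is the TCP and whose axes are the flange's). Camera axes: x right, y down, z forward; pixel columns grow to the right and rows downward; lengths in m; the calibration is good to about 2 mm. A picture is of the moment at which its call begins: read the wrist's pose just before it. camera_info takes no time and is no camera call.
- bot.hand_in(): hands the job in, once; it reports no verdict.
Trained networks look in the newest picture that a camera, given by its name, has taken for a name from the list of things; names that differ only in an ending like _2 or _b are one class to them, and where a whole thing is asked for, a point or a joint stands for the part that bears it (a point fixed in the world has none). Each returns a list of dicts, best first, with "p" (0 to 1); they miss things now and then, are a little off and sometimes report something else, mostly with a low value. They report only what shows in the picture. A call takes as long as a camera call. They do not tell look-alikes from the thing itself.
- bot.find_in(camera, thing): "bbox" ([left, top, right, bottom] in pixels, round what is visible of it).
- bot.trace(camera, thing): "region" (480x640 bool, what is visible of it) and "bbox" ([left, top, right, bottom] in pixels, round what is visible of it).
The state is a dict: "time_s": time; "joint_positions": joint angles; "qvel": joint speeds; "tau": joint torques, N m; "position": TCP position; "tcp_rot": TCP orientation; "force": force on the tool from outside, world axes, zero at the start; "moment": the same for the moment, N m; "opening": opening from 0.0 (shut) to 1.0 (fully open).
Only numpy, scipy, OpenCV 4.12 (cv2) and the standard library are available. Lean on these libraries where they do the work, as an engineer would, in place of code of your own. Each camera call takes 0.05 s, during which the arm holds its last target.

## Working session

There is one attempt and no reset: what is moved stays moved. The work goes in short steps, Python scripts to look and compute and a tool call to move; the robot and the scene stay as the last step left them, time stands still between calls to the robot, and variables do not carry over. Pictures are saved under pics/ and viewed, and the job is handed in when it is done.

Besides the shell and the picture viewer there is one more tool, called as name(argument=value, ...) on one line, values as JSON. servo_tool: Moves the arm, as the interface text tells. Its arguments: {"type":"object","properties":{"increments":{"type":"array","items":{"type":"array"}}},"required":["increments"]}

```bash
ls; mkdir -p pics; cat > h.py <<'E'
import numpy as np, cv2, json
from rig import bot
def info(n):
    c=bot.camera_info(n); K=np.array(c['K']);d=np.array(c['distortion'])
    if 'R' in c: R=np.array(c['R']);t=np.array(c['t'])
    else:
        s=bot.read_state();M=np.array(c['mount']);Rt=np.array(s['tcp_rot']);p=np.array(s['position'])
        A=np.eye(4);A[:3,:3]=Rt;A[:3,3]=p;W=np.linalg.inv(A@M);R=W[:3,:3];t=W[:3,3]
    return K,d,R,t
def at_depth(n,uv,z,I=None):
    K,d,R,t=I or info(n)
    q=cv2.undistortPoints(np.array(uv,float).reshape(-1,1,2),K,d).reshape(-1,2)
    z=np.broadcast_to(z,len(q))
    P=np.c_[q*z[:,None],z]
    return (P-t)@R
def at_height(n,uv,h,I=None):
    K,d,R,t=I or info(n)
    q=cv2.undistortPoints(np.array(uv,float).reshape(-1,1,2),K,d).reshape(-1,2)
    v=np.c_[q,np.ones(len(q))]@R; c=-R.T@t
    return c+v*((h-c[2])/v[:,2])[:,None]
def proj(n,X,I=None):
    K,d,R,t=I or info(n)
    return cv2.projectPoints(np.array(X,float).reshape(-1,1,3),cv2.Rodrigues(R)[0],t,K,d)[0].reshape(-1,2)
def cloud(n,dep,I=None):
    v,u=np.nonzero(dep>0)
    P=at_depth(n,np.c_[u,v],dep[v,u],I); out=np.full(dep.shape+(3,),np.nan); out[v,u]=P; return out
E
python3 - <<'E'
from h import *
for n in ['scene','top','wrist']:
    I=info(n); im,d=bot.capture(n); cv2.imwrite(f'pics/{n}0.png',im); np.savez(f'/tmp/{n}0.npz',im=im,d=d,K=I[0],D=I[1],R=I[2],t=I[3])
    for th in ['canister','cap_bar','tray','forceps','cleaner','jar','tape','bowl','brush']:
        r=bot.find_in(n,th); print(n,th,[(round(x['p'],2),np.round(x['bbox']).tolist()) for x in r[:3]])
print(bot.read_state())
E
```

```text
pics
scene canister [(0.84, [255.0, 183.0, 338.0, 261.0])]
scene cap_bar [(0.92, [286.0, 164.0, 330.0, 188.0]), (0.86, [235.0, 175.0, 276.0, 213.0]), (0.67, [362.0, 219.0, 417.0, 259.0])]
scene tray [(0.64, [316.0, 267.0, 552.0, 447.0])]
scene forceps [(0.63, [396.0, 361.0, 457.0, 404.0])]
scene cleaner [(0.74, [225.0, 209.0, 249.0, 266.0]), (0.36, [252.0, 181.0, 341.0, 260.0])]
scene jar [(0.57, [300.0, 266.0, 319.0, 298.0]), (0.25, [315.0, 269.0, 553.0, 443.0])]
scene tape [(0.75, [320.0, 200.0, 352.0, 224.0])]
scene bowl [(0.59, [187.0, 268.0, 249.0, 318.0])]
scene brush [(0.71, [230.0, 347.0, 341.0, 410.0])]
top canister [(0.88, [357.0, 230.0, 416.0, 294.0])]
top cap_bar [(0.91, [418.0, 178.0, 460.0, 224.0]), (0.87, [443.0, 307.0, 491.0, 350.0]), (0.73, [305.0, 307.0, 350.0, 345.0])]
top tray [(0.81, [162.0, 210.0, 287.0, 329.0])]
top forceps [(0.68, [195.0, 214.0, 209.0, 262.0])]
top cleaner [(0.89, [369.0, 188.0, 399.0, 212.0])]
top jar [(0.62, [306.0, 220.0, 318.0, 237.0]), (0.62, [355.0, 229.0, 414.0, 296.0])]
top tape [(0.57, [312.0, 145.0, 355.0, 186.0]), (0.54, [381.0, 304
[... 361 characters left out ...]
8e+01,  8.20888604e+01, -6.61922266e-04,
        6.76895158e+01, -1.02259476e+01]), 'qvel': array([0.02003802, 0.07412012, 0.04882975, 0.04084329, 0.02620973,
       0.00227618]), 'tau': array([-1.49110074e-04, -4.40008843e+01, -1.76979518e+01,  6.34644949e-02,
        5.05504932e-02,  1.97740341e-06]), 'position': array([0.22351644, 0.58362393, 0.20112626]), 'tcp_rot': array([[-9.33830584e-01,  3.57715586e-01, -2.10520316e-05],
       [ 3.57715587e-01,  9.33830582e-01, -5.54201265e-05],
       [-1.65612135e-07, -5.92836489e-05, -9.99999998e-01]]), 'force': array([ 0.44591595,  0.50229702, -0.40393637]), 'moment': array([-0.02474753,  0.01447658,  0.0245518 ]), 'opening': 0.9990216216991274}
```

View pics/scene0.png

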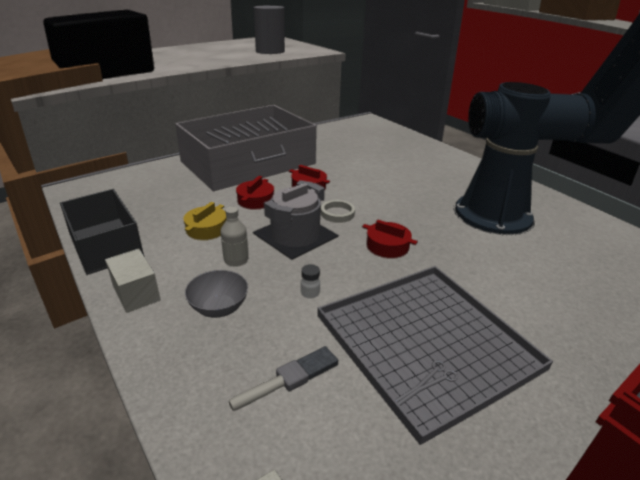

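View pics/top0.png

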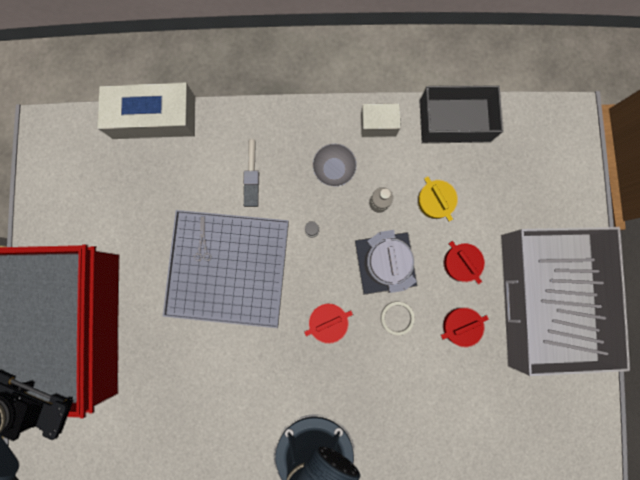

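```bash
cat > /tmp/a.py <<'E'
from h import *
z=np.load('/tmp/top0.npz'); I=(z['K'],z['D'],z['R'],z['t']); print(I[0],-I[2].T@I[3]); C=cloud('top',z['d'],I)
im=z['im']; 
# height colour map
def crop(a,b,c,d,s,n): cv2.imwrite(n,cv2.resize(im[b:d,a:c],None,fx=s,fy=s,interpolation=cv2.INTER_CUBIC))
crop(340,180,440,300,5,'pics/cancrop.png')
for n,(u,v) in {'can':(386,262),'tape':(396,319),'cleaner':(384,200),'jar':(312,229),'bowl':(332,166)}.items(): print(n,C[v,u])
v0,u0=225,350
sub=C[225:300,350:420]
for lo,hi in [(.085,.1),(.1,.112),(.112,.15)]:
    m=(sub[...,2]>lo)&(sub[...,2]<hi); P=sub[m]; print(lo,hi,m.sum(),P.min(0),P.max(0),np.median(P,0))
m=(C[...,2]>.125)&(C[...,0]>0.0); 
sub=C[225:300,350:420]; print(np.nanmax(sub[...,2]))
E
python3 /tmp/a.py
```

```text
[[441.62835811   0.         322.24600907]
 [  0.         441.62835811 242.47495225]
 [  0.           0.           1.        ]] [ 0.45443626 -0.03012379  1.20575524]
can [ 0.50672405 -0.1913643   0.10501561]
tape [ 3.56583301e-01 -2.28675774e-01 -4.48807039e-05]
cleaner [ 0.66440967 -0.19253523  0.1016777 ]
jar [ 0.59948902 -0.00743436  0.06020913]
bowl [ 0.78282743 -0.06560484  0.00166101]
0.085 0.1 294 [ 0.43176583 -0.2632128   0.08505059] [ 0.56803393 -0.14579759  0.09999734] [ 0.50179129 -0.19204536  0.09174022]
0.1 0.112 1584 [ 0.43172493 -0.26175087  0.10001508] [ 0.58641453 -0.14567502  0.11199705] [ 0.5091565  -0.20261094  0.10564195]
0.112 0.15 225 [ 0.44120727 -0.25548681  0.11202942] [ 0.58603312 -0.14715985  0.13396348] [ 0.51029116 -0.20445727  0.12697169]
0.13396348417570267
```

View crop.

View pics/cancrop.png

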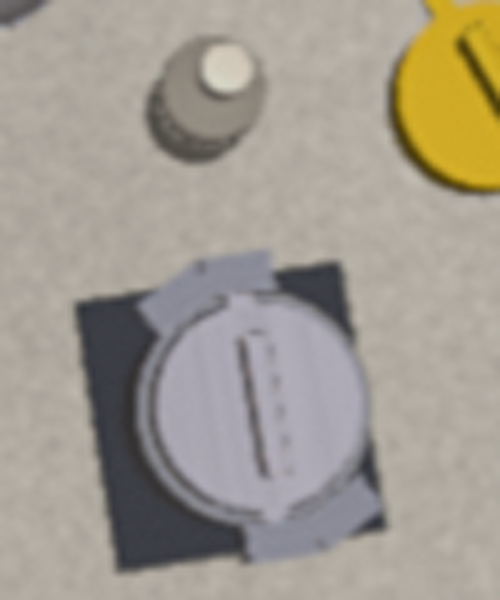

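```bash
cat > /tmp/b.py <<'E'
from h import *
z=np.load('/tmp/top0.npz'); I=(z['K'],z['D'],z['R'],z['t']); C=cloud('top',z['d'],I)
r=bot.trace('top','canister')  # newest top pic
sub=C[225:300,350:420]
m=(sub[...,2]>.12)&(sub[...,2]<.14); P=sub[m][:,:2]
print('bar rect',cv2.minAreaRect(P.astype(np.float32)), m.sum())
uv=np.argwhere(m); print(uv.mean(0)+[225,350])
# foot via dark pixels
im=z['im'][225:300,350:420]; g=im.max(2); h=sub[...,2]
f=(g<95)&(h<.02); print(f.sum())
p=sub[f][:,:2].astype(np.float32); print('foot',cv2.minAreaRect(p))
# tray: bbox region trace
r=bot.trace('top','tray')[0]; M=r['region'].astype(np.uint8)
c=max(cv2.findContours(M,0,1)[0],key=cv2.contourArea).reshape(-1,2)
p=at_height('top',c,.02,I)[:,:2].astype(np.float32); print('tray',cv2.minAreaRect(p), cv2.boxPoints(cv2.minAreaRect(p)))
for t in ['forceps','tape','jar','cleaner','cap_bar']:
    for r in bot.trace('top',t)[:4]:
        a=np.argwhere(r['region'])[:,::-1]; h={'forceps':.008,'tape':.02,'jar':.06,'cleaner':.13,'cap_bar':.05}[t]
        q=at_height('top',a,h,I); print(t,r['p'],np.round(q.mean(0),3),np.round(q.min(0),3),np.round(q.max(0),3))
E
python3 /tmp/b.py
```

```text
bar rect ((0.5090330839157104, -0.20571152865886688), (0.06819687783718109, 0.012496939860284328), 7.50892972946167) 149
[260.48993289 392.97986577]
763
foot ((0.5095540881156921, -0.20454105734825134), (0.14697539806365967, 0.14730516076087952), 7.710779666900635)
tray ((0.5047937035560608, 0.2282375693321228), (0.3137882351875305, 0.29178696870803833), 83.11276245117188) [[0.34113893 0.0899705 ]
 [0.63082033 0.05498067]
 [0.66844845 0.36650464]
 [0.37876707 0.40149447]]
forceps 0.49 [0.591 0.295 0.008] [0.536 0.276 0.008] [0.649 0.309 0.008]
forceps 0.45 [ 0.605 -0.006  0.008] [ 0.584 -0.026  0.008] [0.628 0.013 0.008]
forceps 0.44 [ 0.684 -0.199  0.008] [ 0.649 -0.232  0.008] [ 0.719 -0.167  0.008]
tape 0.89 [ 0.361 -0.227  0.02 ] [ 0.316 -0.274  0.02 ] [ 0.406 -0.185  0.02 ]
jar 0.63 [ 0.674 -0.19   0.06 ] [ 0.641 -0.22   0.06 ] [ 0.707 -0.159  0.06 ]
jar 0.6 [ 0.6   -0.006  0.06 ] [ 0.578 -0.023  0.06 ] [0.621 0.011 0.06 ]
cleaner 0.65 [ 0.66 -0.18  0.13] [ 0.629 -0.209  0.13 ] [ 0.692 -0.151  0.13 ]
cap_bar 0.94 [ 0.336 -0.397  0.05 ] [ 0.285 -0.463  0.05 ] [ 0.387 -0.336  0.05 ]
cap_bar 0.91 [ 0.675 -0.342  0.05 ] [ 0.614 -0.397  0.05 ] [ 0.737 -0.288  0.05 ]
cap_bar 0.83 [ 0.511 -0.213  0.05 ] [ 0.454 -0.266  0.05 ] [ 0.57  -0.157  0.05 ]
cap_bar 0.82 [ 0.504 -0.405  0.05 ] [ 0.448 -0.46   0.05 ] [ 0.561 -0.35   0.05 ]
```

```bash
cat > plan.py <<'E'
import sys
from h import *
def st():
    s=bot.read_state(); R=np.array(s['tcp_rot']); p=np.array(s['position'])
    a=np.degrees(np.arctan2(R[1,1],R[0,1])); return s,p,a
def plan(x,y,z,ang,claw,smax=50,tmax=10,cmd=None):
    s,p,a=st()
    T=np.array([x,y,z]); d=T-p; da=(ang-a+180)%360-180
    n=max(1,int(np.ceil(max(np.linalg.norm(d)/smax*1000,abs(da)/tmax))))
    for i in range(n):
        r=np.radians(a+0*da); st_=d/n*1000
        aa=np.radians(a+da*i/n)
        lx=-np.sin(aa)*st_[0]+np.cos(aa)*st_[1]; ly=np.cos(aa)*st_[0]+np.sin(aa)*st_[1]
        print([claw,[round(float(lx),1),round(float(ly),1),round(float(-st_[2]),1)],round(-da/n,2)],end=', ' if (i+1)%5 else '\n')
    print()
    print('t',s['time_s'],'now',p.round(4),round(a,2),'F',np.round(s['force'],1),'M',np.round(s['moment'],2),'op',round(s['opening'],3),'j',np.round(s['joint_positions'],1))
if __name__=='__main__':
    plan(*map(float,sys.argv[1:]))
E
python3 plan.py .509 -.205 .21 -82.5 0
```

```text
[0.0, [-32.3, -37.3, -0.5], np.float64(8.91)], [0.0, [-37.7, -31.9, -0.5], np.float64(8.91)], [0.0, [-42.1, -25.6, -0.5], np.float64(8.91)], [0.0, [-45.6, -18.8, -0.5], np.float64(8.91)], [0.0, [-48.0, -11.5, -0.5], np.float64(8.91)]
[0.0, [-49.2, -3.9, -0.5], np.float64(8.91)], [0.0, [-49.2, 3.7, -0.5], np.float64(8.91)], [0.0, [-48.0, 11.3, -0.5], np.float64(8.91)], [0.0, [-45.7, 18.6, -0.5], np.float64(8.91)], [0.0, [-42.3, 25.5, -0.5], np.float64(8.91)]
[0.0, [-37.8, 31.7, -0.5], np.float64(8.91)], [0.0, [-32.4, 37.2, -0.5], np.float64(8.91)], [0.0, [-26.3, 41.8, -0.5], np.float64(8.91)], [0.0, [-19.5, 45.3, -0.5], np.float64(8.91)], [0.0, [-12.2, 47.8, -0.5], np.float64(8.91)]
[0.0, [-4.7, 49.1, -0.5], np.float64(8.91)], [0.0, [3.0, 49.2, -0.5], np.float64(8.91)], 
t 1.85 now [0.2235 0.5837 0.2012] 69.04 F [-0.2  0.5  0.4] M [0.09 0.06 0.01] op 1.002 j [ 58.8  30.2  82.1  -0.   67.7 -10.2]
```

servo_tool(increments=[[0,[-32,-37,-1],9],[0,[-38,-32,-1],9],[0,[-42,-26,-1],9],[0,[-46,-19,-1],9],[0,[-48,-12,-1],9]])

```text
time_s: 2.48
position: [0.3068, 0.3493, 0.2064]
tcp_rot: [[-0.403, 0.915, 0.001], [0.915, 0.403, 0.0], [0.0, 0.001, -1.0]]
force: [0.5, 0.7, 0.4]
opening: 1.0
```

servo_tool(increments=[[0,[-49,-4,0],9],[0,[-49,4,0],9],[0,[-48,11,0],9],[0,[-46,19,0],9],[0,[-42,26,0],9]])

```text
time_s: 3.1
position: [0.3891, 0.1165, 0.2065]
tcp_rot: [[0.363, 0.932, 0.001], [0.932, -0.363, 0.0], [0.001, 0.001, -1.0]]
force: [0.5, 0.6, 0.2]
opening: 1.001
```

servo_tool(increments=[[0,[-38,32,0],9],[0,[-32,37,0],9],[0,[-26,42,0],9],[0,[-20,45,0],9],[0,[-12,48,0],9]])

```text
time_s: 3.72
position: [0.469, -0.1171, 0.2064]
tcp_rot: [[0.916, 0.402, 0.001], [0.402, -0.916, -0.0], [0.001, 0.0, -1.0]]
force: [-0.1, 0.6, -0.2]
opening: 0.997
```

```bash
python3 plan.py .509 -.205 .21 -82.5 0
```

```text
[0.0, [0.6, 48.3, -1.8], np.float64(8.11)], [0.0, [7.4, 47.7, -1.8], np.float64(8.11)], 
t 3.725 now [ 0.469  -0.1171  0.2064] -66.28 F [-0.1  0.6 -0.2] M [-0.07  0.1  -0.06] op 0.997 j [-27.3  18.9 101.6   0.   59.4  39. ]
```

servo_tool(increments=[[0,[1,48,-2],8],[0,[7,48,-2],8],[0,[0,0,0],0]])

```text
time_s: 4.1
position: [0.511, -0.2069, 0.2105]
tcp_rot: [[0.991, 0.136, 0.003], [0.136, -0.991, -0.003], [0.003, 0.003, -1.0]]
force: [-0.8, 0.8, 0.4]
opening: 1.002
```

```bash
cat > wr.py <<'E'
import sys
from h import *
n=sys.argv[1]; I=info('wrist'); im,d=bot.capture('wrist'); cv2.imwrite(f'pics/{n}.png',im); np.savez(f'/tmp/{n}.npz',im=im,d=d,K=I[0],D=I[1],R=I[2],t=I[3])
C=cloud('wrist',d,I); np.save(f'/tmp/{n}_c.npy',C)
print(-I[2].T@I[3])
E
python3 wr.py w1; python3 plan.py .509 -.205 .21 -82.5 0
python3 - <<'E'
from h import *
C=np.load('/tmp/w1_c.npy'); z=C[...,2]
m=(z>.118)&(z<.135)&(abs(C[...,0]-.509)<.07)&(abs(C[...,1]+.205)<.06)
print(m.sum(),np.nanmedian(z[m]))
if m.sum(): print(cv2.minAreaRect(C[m][:,:2].astype(np.float32)),C[m].mean(0))
print(np.histogram(z[np.isfinite(z)],bins=np.arange(0,.2,.005)))
E
```

```text
[ 0.59340318 -0.19536797  0.39453423]
[0.0, [-0.4, 0.6, -0.0], np.float64(0.45)], 
t 4.15 now [ 0.5093 -0.2044  0.21  ] -82.05 F [-0.7  0.   0.2] M [ 0.01  0.18 -0.01] op 1.0 j [-33.5  23.7  92.5   0.   63.7  48.5]
1737 0.12905293610422172
((0.5104901790618896, -0.2059466689825058), (0.06956464797258377, 0.011770352721214294), 7.4871416091918945) [ 0.51257191 -0.2055515   0.12889105]
(array([93584,  7519,  1941,  2164,  2904,   843,  1191, 18342,   627,
         706,   712,  1423,  3033,    76,   139,   224,   745,   489,
        2401,   128,  4932, 10585,  3310,    20,    27,  1522,   182,
           0,     0,     0,     0,     0,     0,     0,     0,     0,
           0,     0,     0]), array([0.   , 0.005, 0.01 , 0.015, 0.02 , 0.025, 0.03 , 0.035, 0.04 ,
       0.045, 0.05 , 0.055, 0.06 , 0.065, 0.07 , 0.075, 0.08 , 0.085,
       0.09 , 0.095, 0.1  , 0.105, 0.11 , 0.115, 0.12 , 0.125, 0.13 ,
       0.135, 0.14 , 0.145, 0.15 , 0.155, 0.16 , 0.165, 0.17 , 0.175,
       0.18 , 0.185, 0.19 , 0.195]))
```

View pics/w1.png

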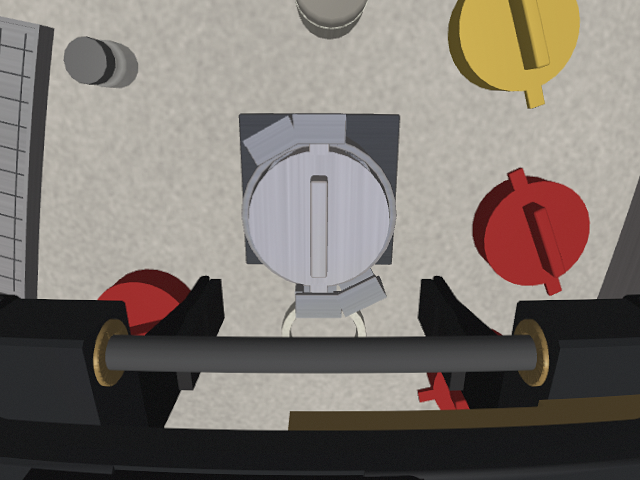

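servo_tool(increments=[[0.5,[0.5,1,30],0.4],[0.5,[0,0,35],0],[0.5,[0,0,25],0],[0.5,[0,0,12],0],[0.5,[0,0,0],0]])

```text
time_s: 4.78
position: [0.509, -0.2028, 0.1078]
tcp_rot: [[0.991, 0.134, -0.002], [0.134, -0.991, 0.001], [-0.001, -0.001, -1.0]]
force: [-0.3, 0.3, 1.2]
opening: 0.543
```

```bash
python3 plan.py .510 -.2055 .1075 -82.5 0.5
```

```text
[0.5, [0.7, 2.8, 0.3], np.float64(0.2)], 
t 4.775 now [ 0.509  -0.2028  0.1078] -82.3 F [-0.3  0.3  1.2] M [-0.12  0.15 -0.01] op 0.543 j [-33.4  31.8  98.1   0.   50.1  48.9]
```

servo_tool(increments=[[0.5,[0,0,0],0]])

```text
time_s: 4.9
position: [0.5103, -0.204, 0.1092]
tcp_rot: [[0.991, 0.133, 0.002], [0.134, -0.991, -0.001], [0.001, 0.001, -1.0]]
force: [0.0, -0.1, 0.4]
opening: 0.509
```

```bash
python3 plan.py .510 -.2055 .1075 -82.5 0.5;
```

```text
[0.5, [-0.5, 1.5, 1.7], np.float64(0.17)], 
t 4.9 now [ 0.5103 -0.204   0.1092] -82.33 F [ 0.  -0.1  0.4] M [-0.07  0.16 -0.01] op 0.509 j [-33.4  31.7  98.    0.   50.1  48.9]
```

servo_tool(increments=[[0.7,[0,1,1],0.2],[1,[0,0,0],0],[1,[0,0,0],0],[1,[0,0,0],0],[1,[0,0,0],0]])

```text
time_s: 5.52
position: [0.5101, -0.2052, 0.1077]
tcp_rot: [[0.992, 0.129, 0.001], [0.129, -0.992, -0.0], [0.001, 0.001, -1.0]]
force: [0.2, 0.5, 4.1]
opening: 0.043
```

servo_tool(increments=[[1,[0,0,0],0],[1,[0,0,0],0]])

```text
time_s: 5.78
position: [0.51, -0.2048, 0.1075]
tcp_rot: [[0.992, 0.129, 0.001], [0.129, -0.992, 0.0], [0.001, 0.0, -1.0]]
force: [0.5, 0.6, 4.3]
opening: 0.009
```

```bash
python3 wr.py w2; python3 - <<'E'
from h import *
im,d=bot.capture('scene'); cv2.imwrite('pics/s2.png',cv2.resize(im[140:290,200:400],None,fx=4,fy=4,interpolation=cv2.INTER_CUBIC))
E
python3 plan.py .51 -.205 .1075 -82.5 1
```

```text
[ 0.59291296 -0.19430301  0.29144954]
[1.0, [-0.1, 0.2, -0.1], np.float64(-0.06)], 
t 5.875 now [ 0.51   -0.2048  0.1074] -82.56 F [-0.4 -0.7  4.6] M [ 0.04  0.13 -0.04] op 0.003 j [-33.5  31.9  98.    0.   50.   49. ]
```

View pics/w2.png

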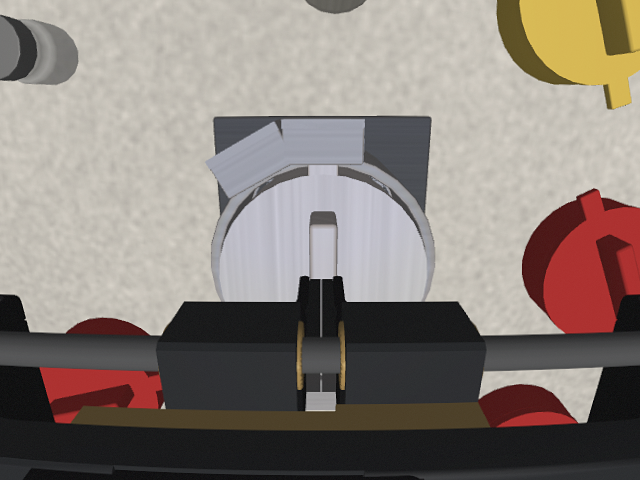

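View pics/s2.png

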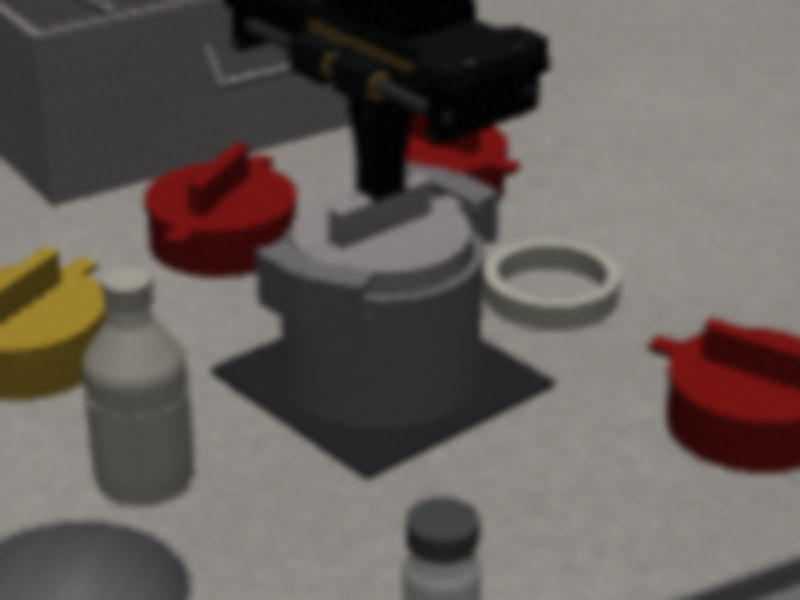

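```bash
python3 - <<'E'
from h import *
z=np.load('/tmp/w2.npz'); I=(z['K'],z['D'],z['R'],z['t']); print(I[2]@np.array([0,0,1]))
s=bot.read_state(); p=np.array(s['position']); R=np.array(s['tcp_rot'])
X=[p, p-[0,0,-.019]]
c=np.array([.510,-.2055,.129]); b=np.array([np.cos(np.radians(7.5)),np.sin(np.radians(7.5)),0])
X+= [c+b*.035,c-b*.035,c]
uv=proj('wrist',X,I); print(uv.round())
im=cv2.cvtColor(z['im'],1) if 0 else z['im'].copy()
for i,q in enumerate(uv): cv2.circle(im,tuple(int(v) for v in q),3,[(0,0,255),(0,128,255),(0,255,0),(0,255,0),(255,0,0)][i],-1)
cv2.imwrite('pics/w2b.png',cv2.resize(im[180:440,180:480],None,fx=2.5,fy=2.5))
print(np.round(z['d'][180:430:10,320],3))
C=np.load('/tmp/w2_c.npy'); print(C[200:430:10,322].round(3))
E
```

```text
[-1.72055243e-04  3.00209194e-01 -9.53873372e-01]
[[320. 279.]
 [320. 297.]
 [322. 224.]
 [322. 366.]
 [322. 300.]]
[0.189 0.191 0.192 0.192 0.177 0.171 0.171 0.173 0.173 0.176 0.178 0.179
 0.18  0.181 0.182 0.184 0.091 0.088 0.088 0.088 0.215 0.216 0.219 0.355
 0.079]
[[ 0.549 -0.201  0.105]
 [ 0.544 -0.201  0.104]
 [ 0.545 -0.201  0.122]
 [ 0.542 -0.201  0.13 ]
 [ 0.538 -0.202  0.13 ]
 [ 0.533 -0.203  0.128]
 [ 0.529 -0.203  0.129]
 [ 0.524 -0.204  0.129]
 [ 0.521 -0.204  0.132]
 [ 0.52  -0.204  0.14 ]
 [ 0.52  -0.204  0.15 ]
 [ 0.518 -0.205  0.153]
 [ 0.519 -0.204  0.163]
 [ 0.52  -0.204  0.17 ]
 [ 0.544 -0.201  0.214]
 [ 0.542 -0.201  0.215]
 [ 0.541 -0.201  0.217]
 [ 0.537 -0.202  0.216]
 [ 0.506 -0.206  0.178]
 [ 0.501 -0.207  0.178]
 [ 0.44  -0.215  0.11 ]
 [ 0.336 -0.229  0.   ]
 [ 0.534 -0.202  0.227]]
```

View pics/w2b.png

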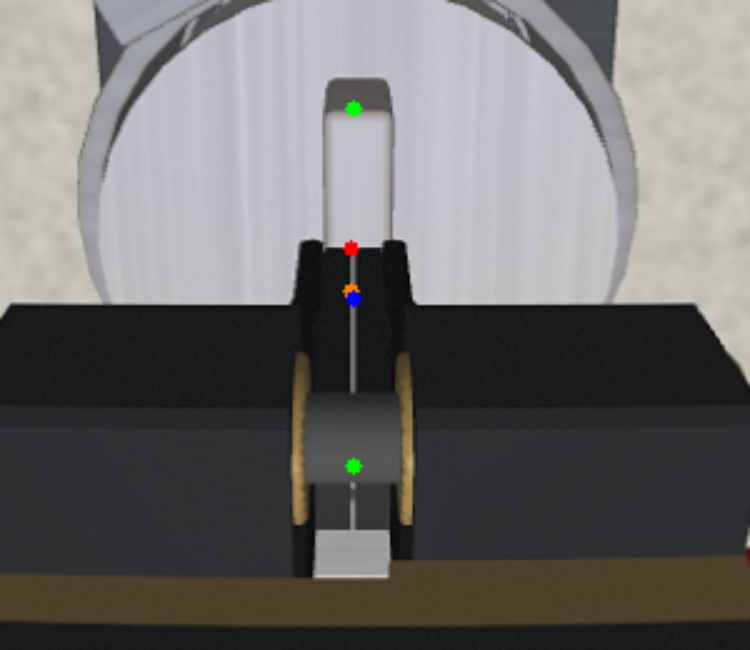

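```bash
python3 - <<'E'
from h import *
for n in ['w1','w2']:
    z=np.load(f'/tmp/{n}.npz'); K,D=z['K'],z['D']; M=np.array(bot.camera_info('wrist')['mount'])
    d=z['d']; v,u=np.nonzero((d>0)&(d<.2))
    q=cv2.undistortPoints(np.c_[u,v].astype(float).reshape(-1,1,2),K,D).reshape(-1,2); zz=d[v,u]
    P=np.c_[q*zz[:,None],zz]@M[:3,:3].T+M[:3,3]
    if n=='w1': m=P[:,2]>-.06
    else: m=(P[:,2]>-.06)&(abs(P[:,0])<.03)&(abs(P[:,1])<.02)
    Q=P[m]; print(n,M.round(3).tolist() if n=='w1' else '',len(Q))
    h=np.round(Q[:,2],2)
    for a in np.unique(h): 
        B=Q[h==a]; print(a,len(B),B.min(0).round(3),B.max(0).round(3))
    im=z['im']
    cv2.imwrite(f'pics/{n}f.png',cv2.resize(im[260:460,140:500],None,fx=2.2,fy=2.2))
E
```

```text
w1 [[-0.0, -0.954, -0.301, 0.084], [1.0, -0.0, -0.0, 0.0], [0.0, -0.301, 0.954, -0.184], [0.0, 0.0, 0.0, 1.0]] 4320
-0.06 598 [ 0.003 -0.055 -0.06 ] [ 0.012  0.056 -0.055]
-0.05 1266 [-0.003 -0.055 -0.055] [ 0.012  0.055 -0.045]
-0.04 1129 [-0.009 -0.052 -0.045] [ 0.013  0.053 -0.035]
-0.03 1016 [-0.009 -0.052 -0.035] [ 0.012  0.053 -0.025]
-0.02 311 [-0.009 -0.053 -0.025] [ 0.012  0.052 -0.021]
w2  5313
-0.06 272 [ 0.009 -0.007 -0.06 ] [ 0.012  0.007 -0.055]
-0.05 551 [ 0.005 -0.009 -0.055] [ 0.012  0.009 -0.045]
-0.04 539 [ 0.009 -0.009 -0.045] [ 0.012  0.01  -0.035]
-0.03 446 [ 0.009 -0.009 -0.035] [ 0.012  0.009 -0.025]
-0.02 1443 [-0.018 -0.009 -0.025] [ 0.03   0.009 -0.018]
0.0 2062 [ 0.006 -0.02   0.001] [0.03  0.02  0.004]
```

View pics/w1f.png

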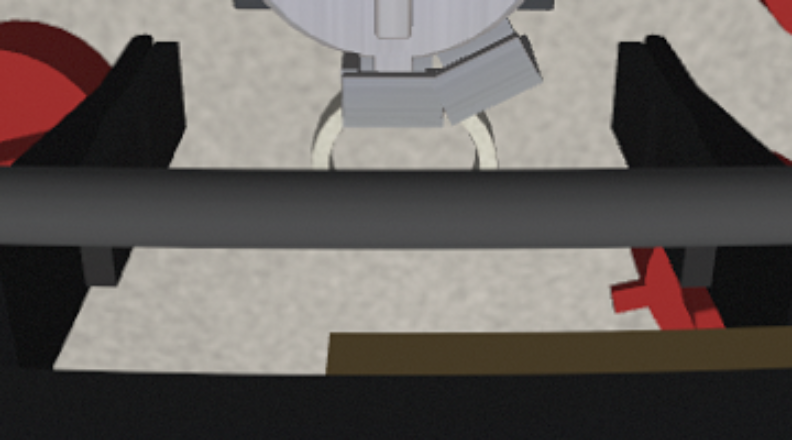

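servo_tool(increments=[[0.5,[0,0,-8],0],[0.5,[0,0,0],0],[0.5,[0,0,0],0],[0.5,[0,0,0],0],[0.5,[0,0,0],0]])

```text
time_s: 6.5
position: [0.5096, -0.2048, 0.1149]
tcp_rot: [[0.992, 0.129, -0.0], [0.129, -0.992, 0.0], [-0.0, -0.0, -1.0]]
force: [0.0, 0.7, 0.2]
opening: 0.464
```

servo_tool(increments=[[0.6,[0,0,10],0],[0.6,[0,0,10],0],[0.6,[0,0,6],0],[0.6,[0,0,2],0],[0.6,[0,0,0],0]])

```text
time_s: 7.12
position: [0.5097, -0.2049, 0.0869]
tcp_rot: [[0.992, 0.13, -0.0], [0.13, -0.992, 0.0], [-0.0, -0.0, -1.0]]
force: [-0.3, -0.2, -0.1]
opening: 0.396
```

```bash
python3 plan.py .51 -.2055 .0865 -82.5 0.6; python3 -c "
from rig import bot; print(bot.hold_point_z)"
```

```text
[0.6, [0.2, 0.7, 0.4], np.float64(-0.06)], 
t 7.125 now [ 0.5097 -0.2049  0.0869] -82.56 F [-0.3 -0.2 -0.1] M [-0.09  0.15 -0.02] op 0.396 j [-33.6  33.8  98.8  -0.   47.4  49. ]
-0.0187
```

Clear of the disc, no contact. Close on the bar.

servo_tool(increments=[[1,[0,0.5,0],0],[1,[0,0,0],0],[1,[0,0,0],0],[1,[0,0,0],0],[1,[0,0,0],0]])

```text
time_s: 7.75
position: [0.51, -0.2056, 0.0874]
tcp_rot: [[0.992, 0.13, 0.0], [0.13, -0.992, -0.001], [0.0, 0.001, -1.0]]
force: [0.0, 0.3, 1.5]
opening: 0.14
```

servo_tool(increments=[[1,[0,0,0],0]])

```text
time_s: 7.88
position: [0.51, -0.2056, 0.0873]
tcp_rot: [[0.992, 0.13, 0.0], [0.13, -0.992, -0.0], [0.0, 0.001, -1.0]]
force: [-0.8, -0.7, 1.9]
opening: 0.14
```

servo_tool(increments=[[1,[0,0,2],0],[1,[0,0,2],0],[1,[0,0,1],0],[1,[0,0,0],0]])

```text
time_s: 8.38
position: [0.5101, -0.2057, 0.0827]
tcp_rot: [[0.992, 0.13, 0.001], [0.13, -0.992, -0.001], [0.001, 0.001, -1.0]]
force: [-1.2, -0.1, 6.8]
opening: 0.134
```

servo_tool(increments=[[1,[0,0,1],0],[1,[0,0,0.5],0],[1,[0,0,0],0]])

```text
time_s: 8.75
position: [0.5101, -0.2057, 0.0814]
tcp_rot: [[0.992, 0.13, 0.001], [0.13, -0.992, -0.001], [0.001, 0.001, -1.0]]
force: [-1.1, -0.4, 6.3]
opening: 0.135
```

```bash
python3 plan.py .51 -.2055 .081 -82.5 1; python3 wr.py w3; python3 - <<'E'
from h import *
C=np.load('/tmp/w3_c.npy'); z=C[...,2]
r=np.hypot(C[...,0]-.51,C[...,1]+.2055)
m=(r<.048)&(r>.03)&(z>.09)&(z<.112); print('disc',np.median(z[m]),m.sum())
m=(r>.055)&(r<.075)&(z>.1)&(z<.115); print('claw',np.median(z[m]),m.sum())
E
```

```text
[1.0, [-0.1, -0.2, 0.4], np.float64(-0.05)], 
t 8.75 now [ 0.5101 -0.2057  0.0814] -82.55 F [-1.1 -0.4  6.3] M [-0.14  0.41  0.  ] op 0.135 j [-33.6  34.3  99.   -0.   46.7  49. ]
[ 0.59300335 -0.19504103  0.2652943 ]
disc 0.09928950084705682 11558
claw 0.1102194920804327 8585
```

View pics/w3.png

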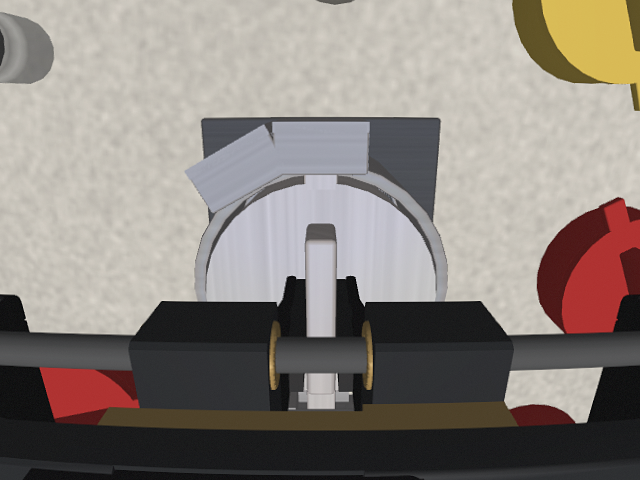

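servo_tool(increments=[[1,[0,0,0],-3],[1,[0,0,0],-3],[1,[0,0,0],-4],[1,[0,0,0],-4],[1,[0,0,0],0]])

```text
time_s: 9.43
position: [0.5105, -0.2056, 0.0815]
tcp_rot: [[0.931, 0.365, 0.002], [0.365, -0.931, -0.0], [0.001, 0.001, -1.0]]
force: [-0.6, 0.1, 7.1]
opening: 0.133
```

```bash
python3 plan.py .51 -.2055 .081 -82.5 1
```

```text
[1.0, [-0.2, -0.1, 0.2], np.float64(6.95)], [1.0, [-0.2, -0.1, 0.2], np.float64(6.95)], 
t 9.425 now [ 0.5105 -0.2056  0.0815] -68.6 F [-0.6  0.1  7.1] M [ 0.    0.27 -0.06] op 0.133 j [-33.6  34.3  99.    0.   46.6  35. ]
```

Turned 14° with nearly no moment; continue.

servo_tool(increments=[[1,[0,0,0],-5],[1,[0,0,0],-5],[1,[0,0,0],-5],[1,[0,0,0],-5],[1,[0,0,0],-5]])

```text
time_s: 10.05
position: [0.5106, -0.2055, 0.0815]
tcp_rot: [[0.688, 0.726, 0.002], [0.726, -0.688, -0.0], [0.001, 0.002, -1.0]]
force: [-0.8, 0.8, 6.6]
opening: 0.134
```

servo_tool(increments=[[1,[0,0,0],-5],[1,[0,0,0],-5],[1,[0,0,0],-5],[1,[0,0,0],-5],[1,[0,0,0],-5]])

```text
time_s: 10.68
position: [0.5107, -0.2056, 0.0815]
tcp_rot: [[0.317, 0.948, 0.002], [0.948, -0.317, -0.0], [0.0, 0.002, -1.0]]
force: [-0.4, 1.0, 5.9]
opening: 0.131
```

servo_tool(increments=[[1,[0,0,0],-5],[1,[0,0,0],-5],[1,[0,0,0],-5],[1,[0,0,0],-5],[1,[0,0,0],0]])

```text
time_s: 11.3
position: [0.5106, -0.2056, 0.0815]
tcp_rot: [[-0.025, 1.0, 0.002], [1.0, 0.025, -0.001], [-0.001, 0.002, -1.0]]
force: [0.2, -0.3, 7.5]
opening: 0.136
```

```bash
python3 plan.py .51 -.2055 .081 1 1;python3 wr.py w4
```

```text
[1.0, [0.1, -0.6, 0.5], np.float64(0.42)], 
t 11.3 now [ 0.5106 -0.2056  0.0815] 1.42 F [ 0.2 -0.3  7.5] M [ 0.01  0.12 -0.03] op 0.136 j [-33.6  34.3  99.    0.1  46.6 -35. ]
[ 0.50865974 -0.12250561  0.2653408 ]
```

View pics/w4.png

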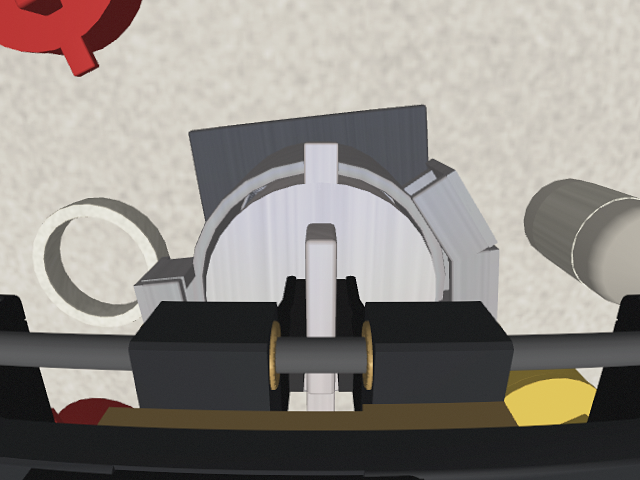

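servo_tool(increments=[[1,[0,0,-3],0],[1,[0,0,-4],0],[1,[0,0,-5],0],[1,[0,0,-6],0],[1,[0,0,-6],0]])

```text
time_s: 11.98
position: [0.5087, -0.2046, 0.104]
tcp_rot: [[-0.025, 1.0, -0.003], [1.0, 0.025, 0.002], [0.002, -0.003, -1.0]]
force: [-0.2, -0.5, -2.9]
opening: 0.131
```

servo_tool(increments=[[1,[0,0,-10],0],[1,[0,0,-20],0],[1,[0,0,-30],0],[1,[0,0,-30],0],[1,[0,0,-10],0]])

```text
time_s: 12.6
position: [0.5106, -0.2059, 0.2067]
tcp_rot: [[-0.025, 1.0, 0.003], [1.0, 0.025, -0.002], [-0.002, 0.003, -1.0]]
force: [-0.2, 0.1, -3.9]
opening: 0.134
```

```bash
python3 plan.py .4265 .162 .205 -6.9 1;python3 wr.py w5
```

```text
[1.0, [46.2, -9.4, 0.2], np.float64(1.04)], [1.0, [46.1, -10.2, 0.2], np.float64(1.04)], [1.0, [45.9, -11.0, 0.2], np.float64(1.04)], [1.0, [45.7, -11.9, 0.2], np.float64(1.04)], [1.0, [45.4, -12.7, 0.2], np.float64(1.04)]
[1.0, [45.2, -13.5, 0.2], np.float64(1.04)], [1.0, [44.9, -14.3, 0.2], np.float64(1.04)], [1.0, [44.7, -15.2, 0.2], np.float64(1.04)], 
t 12.6 now [ 0.5106 -0.2059  0.2067] 1.44 F [-0.2  0.1 -3.9] M [-0.09 -0.05  0.03] op 0.134 j [-33.6  24.   92.7  -0.   63.1 -35. ]
[ 0.50841058 -0.12254246  0.39035698]
```

View pics/w5.png

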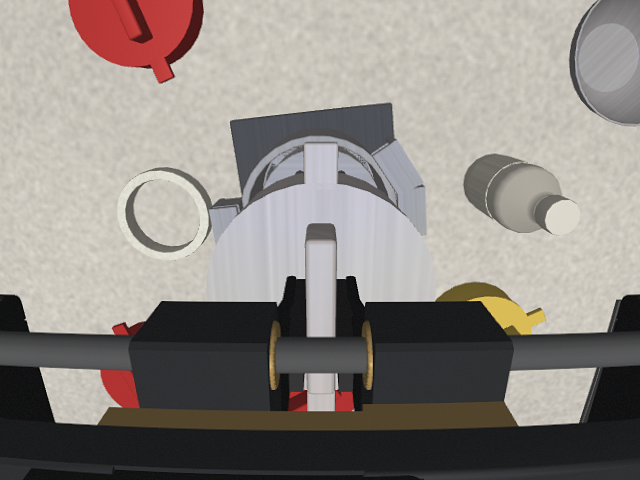

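servo_tool(increments=[[1,[30,-6,0],1],[1,[46,-10,0],1],[1,[46,-11,0],1],[1,[46,-12,0],1],[1,[46,-13,0],1]])

```text
time_s: 13.28
position: [0.4591, 0.0109, 0.2036]
tcp_rot: [[0.063, 0.998, -0.002], [0.998, -0.063, 0.001], [0.001, -0.002, -1.0]]
force: [1.0, -0.6, -3.3]
opening: 0.135
```

servo_tool(increments=[[1,[46,-14,0],1],[1,[46,-14,0],1],[1,[40,-13,0],1],[1,[20,-6,0],0.4],[1,[0,0,0],0]])

```text
time_s: 13.9
position: [0.4249, 0.1657, 0.2037]
tcp_rot: [[0.118, 0.993, -0.002], [0.993, -0.118, -0.0], [-0.001, -0.002, -1.0]]
force: [-0.1, -0.2, -2.6]
opening: 0.132
```

```bash
python3 plan.py .4265 .162 .205 -6.9 1;python3 wr.py w6
```

```text
[1.0, [-3.5, 2.1, -1.3], np.float64(0.12)], 
t 13.9 now [0.4249 0.1657 0.2037] -6.78 F [-0.1 -0.2 -2.6] M [-0.11  0.06 -0.  ] op 0.132 j [  7.2  17.1 105.2  -0.   57.9  14. ]
[0.43558053 0.24823105 0.38752223]
```

View pics/w6.png

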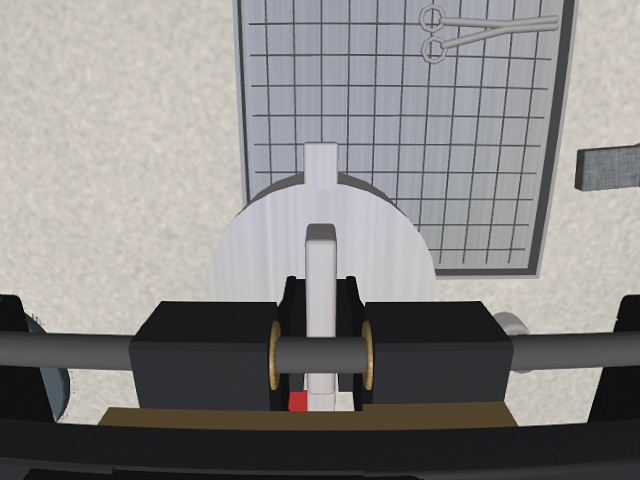

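```bash
python3 - <<'E'
from h import *
C=np.load('/tmp/w6_c.npy'); z=C[...,2]
m=(z>.016)&(z<.03)
a=np.radians(-6.9);R=np.array([[np.cos(a),np.sin(a)],[-np.sin(a),np.cos(a)]])
P=(C[m][:,:2]-[.505,.228])@R.T
print(m.sum())
for n,s in [('x-',P[abs(P[:,0]+.145)<.02][:,0]),('x+',P[abs(P[:,0]-.145)<.02][:,0]),('y-',P[abs(P[:,1]+.155)<.02][:,1])]:
    print(n,len(s),np.percentile(s,[5,25,50,75,95]).round(4))
f=(z>-.01)&(z<.012); Q=(C[f][:,:2]-[.505,.228])@R.T
i=(abs(Q[:,0])<.1)&(abs(Q[:,1])<.12); print('floor',np.median(C[f][:,2][i]))
E
```

```text
6464
x- 1217 [-0.1444 -0.1434 -0.142  -0.1409 -0.1403]
x+ 2368 [0.135  0.1412 0.142  0.1434 0.1451]
y- 721 [-0.1542 -0.1527 -0.1512 -0.1503 -0.141 ]
floor 0.004418338792329938
```

servo_tool(increments=[[1,[-3,2,25],0],[1,[0,0,40],0],[1,[0,0,40],0],[1,[0,0,35],0],[1,[0,0,20],0]])

```text
time_s: 14.58
position: [0.4275, 0.1601, 0.0427]
tcp_rot: [[0.123, 0.992, -0.003], [0.992, -0.123, -0.001], [-0.001, -0.003, -1.0]]
force: [0.2, 0.2, -2.7]
opening: 0.132
```

servo_tool(increments=[[1,[0,0,6],0],[1,[0,0,0],0]])

```text
time_s: 14.82
position: [0.4284, 0.1609, 0.0385]
tcp_rot: [[0.122, 0.993, -0.0], [0.993, -0.122, -0.0], [-0.0, -0.0, -1.0]]
force: [0.1, 0.5, -3.0]
opening: 0.137
```

```bash
python3 plan.py .4265 .162 .025 -6.9 1;python3 wr.py w7
```

```text
[1.0, [0.9, -2.0, 13.5], np.float64(-0.11)], 
t 14.825 now [0.4284 0.1609 0.0385] -7.01 F [ 0.1  0.5 -3. ] M [-0.03  0.07 -0.02] op 0.137 j [  6.6  34.6 113.5  -0.   31.9  13.6]
[0.43898853 0.24330672 0.22238116]
```

View pics/w7.png

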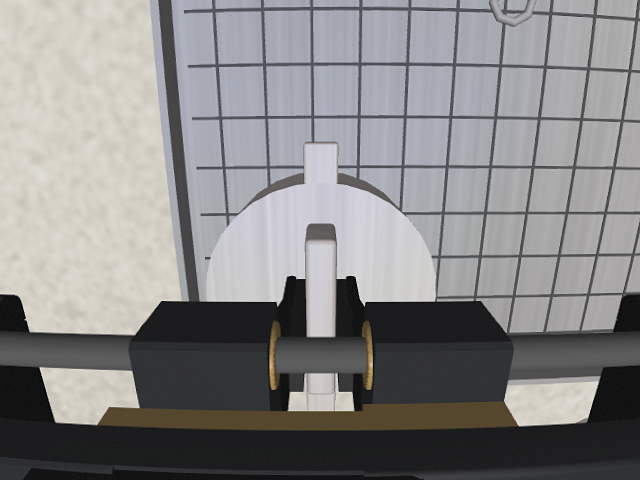

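Inside the tray with clearance; lower slowly until contact.

servo_tool(increments=[[1,[0,0,5],0],[1,[0,0,4],0],[1,[0,0,3],0],[1,[0,0,1.5],0],[1,[0,0,0],0]])

```text
time_s: 15.5
position: [0.4279, 0.1615, 0.025]
tcp_rot: [[0.121, 0.993, -0.0], [0.993, -0.121, -0.0], [-0.0, -0.0, -1.0]]
force: [0.9, 0.0, -3.4]
opening: 0.136
```

servo_tool(increments=[[1,[0,0,1],0],[1,[0,0,1],0],[1,[0,0,0],0]])

```text
time_s: 15.88
position: [0.428, 0.1615, 0.0233]
tcp_rot: [[0.121, 0.993, 0.0], [0.993, -0.121, 0.0], [0.0, 0.0, -1.0]]
force: [-0.1, 0.5, -0.7]
opening: 0.135
```

servo_tool(increments=[[1,[0,0,0.5],0],[0.6,[0,0,0],0],[0.6,[0,0,0],0],[0.6,[0,0,0],0],[0.6,[0,0,-2],0]])

```text
time_s: 16.5
position: [0.4278, 0.1615, 0.0246]
tcp_rot: [[0.121, 0.993, -0.0], [0.993, -0.121, -0.0], [-0.0, -0.0, -1.0]]
force: [1.4, -0.6, 0.2]
opening: 0.386
```

servo_tool(increments=[[0.6,[0,0,-10],0],[0.6,[0,0,-25],0],[0.6,[0,0,-40],0],[0.6,[0,0,-50],0],[0.6,[0,0,-45],0]])

```text
time_s: 17.12
position: [0.4277, 0.1615, 0.197]
tcp_rot: [[0.121, 0.993, 0.001], [0.993, -0.121, 0.0], [0.0, 0.001, -1.0]]
force: [-0.1, -0.5, -0.9]
opening: 0.399
```

```bash
python3 wr.py w8; python3 - <<'E'
from h import *
C=np.load('/tmp/w8_c.npy'); z=C[...,2]
m=(z>.055)&(z<.075); print(m.sum(), cv2.minAreaRect(C[m][:,:2].astype(np.float32)), np.median(z[m]))
E
python3 plan.py .51 -.2055 .205 -82.5 .6
```

```text
[0.43804678 0.24386001 0.38085298]
1520 ((0.39555034041404724, 0.07907827198505402), (0.24606330692768097, 0.027870697900652885), 68.28548431396484) 0.06488397674206803
[0.6, [-44.4, 15.3, -0.4], np.float64(9.45)], [0.6, [-41.3, 22.4, -0.4], np.float64(9.45)], [0.6, [-37.1, 28.9, -0.4], np.float64(9.45)], [0.6, [-31.8, 34.6, -0.4], np.float64(9.45)], [0.6, [-25.7, 39.3, -0.4], np.float64(9.45)]
[0.6, [-18.9, 43.0, -0.4], np.float64(9.45)], [0.6, [-11.6, 45.5, -0.4], np.float64(9.45)], [0.6, [-4.0, 46.8, -0.4], np.float64(9.45)], 
t 17.175 now [0.4314 0.1622 0.202 ] -6.93 F [1.6 0.5 3.1] M [-0.05 -0.   -0.02] op 0.402 j [  6.7  17.3 105.3   0.   56.8  13.6]
```

View pics/w8.png

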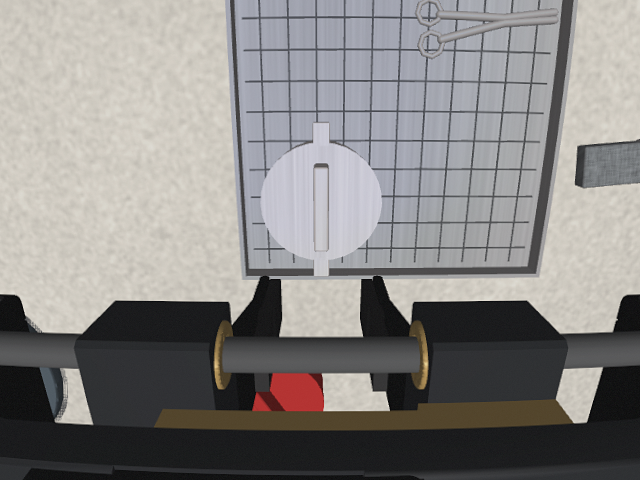

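servo_tool(increments=[[0.6,[-44,15,0],9.5],[0.6,[-41,22,0],9.5],[0.6,[-37,29,0],9.5],[0.6,[-32,35,0],9.5],[0.6,[-26,39,0],9.5]])

```text
time_s: 17.8
position: [0.476, -0.0693, 0.1951]
tcp_rot: [[0.817, 0.577, 0.001], [0.577, -0.817, -0.0], [0.001, 0.0, -1.0]]
force: [0.1, 0.7, -0.3]
opening: 0.4
```

servo_tool(increments=[[0.5,[-19,43,0],9.5],[0.5,[-12,45,0],9.5],[0.5,[-4,47,0],9.5],[0.5,[0,0,0],0],[0.5,[0,0,0],0]])

```text
time_s: 18.42
position: [0.5033, -0.2051, 0.1945]
tcp_rot: [[0.992, 0.123, -0.001], [0.123, -0.992, 0.001], [-0.001, -0.001, -1.0]]
force: [0.6, 0.1, -0.0]
opening: 0.5
```

```bash
python3 wr.py w9; python3 - <<'E'
from h import *
C=np.load('/tmp/w9_c.npy'); z=C[...,2]; r=np.hypot(C[...,0]-.51,C[...,1]+.2055)
m=(r<.02)&(z>.08); print('knob',m.sum(), np.median(z[m]), cv2.minEnclosingCircle(C[m&(abs(z-np.median(z[m]))<.004)][:,:2].astype(np.float32)))
m=(r<.045)&(r>.025)&(z>.03); print('plate',m.sum(),np.percentile(z[m],[10,50,90]))
E
python3 plan.py .51 -.2055 .205 -82.5 .5
```

```text
[ 0.58656111 -0.19536699  0.37830955]
knob 5698 0.31610010338998784 ((0.5265840291976929, -0.20304635167121887), 0.01084900088608265)
plate 51016 [0.07368812 0.30898717 0.32685524]
[0.5, [6.6, 1.8, -10.4], np.float64(-0.4)], 
t 18.475 now [ 0.5032 -0.2045  0.1946] -82.9 F [-0.2  0.8 -0.5] M [-0.05  0.24 -0.03] op 0.5 j [-33.9  24.4  94.2   0.   61.4  49. ]
```

View pics/w9.png

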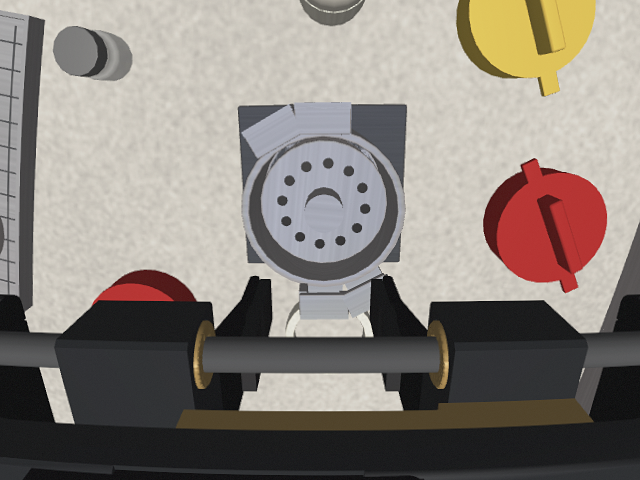

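```bash
python3 - <<'E'
from h import *
C=np.load('/tmp/w9_c.npy'); z=C[...,2]; r=np.hypot(C[...,0]-.51,C[...,1]+.2055)
m=(r<.025)&(z>.09)&(z<.11); print('knob',m.sum(), np.median(z[m]), cv2.minEnclosingCircle(C[m][:,:2].astype(np.float32)),C[m].mean(0))
m=(r<.048)&(r>.025)&(z>.03)&(z<.09); print('plate',m.sum(),np.percentile(z[m],[10,50,90]))
m=(r<.062)&(z>.088)&(z<.096)&(r>.05); print('rim',m.sum(),np.median(z[m]),cv2.minEnclosingCircle(C[m][:,:2].astype(np.float32)))
E
```

```text
knob 1280 0.10018286194093327 ((0.5111877918243408, -0.20584698021411896), 0.014447018504142761) [ 0.51218336 -0.20605335  0.09986901]
plate 8454 [0.07236017 0.07324559 0.0741765 ]
rim 3661 0.0918927002710156 ((0.5091617703437805, -0.20624041557312012), 0.06082731485366821)
```

servo_tool(increments=[[0.5,[7,1.5,30],0],[0.5,[0,0,40],0],[0.5,[0,0,30],0],[0.5,[0,0,15],0],[0.5,[0,0,0],0]])

```text
time_s: 19.1
position: [0.5107, -0.2052, 0.0792]
tcp_rot: [[0.992, 0.124, -0.002], [0.124, -0.992, 0.001], [-0.002, -0.001, -1.0]]
force: [0.5, -0.7, 0.1]
opening: 0.502
```

```bash
python3 plan.py .5108 -.2057 .0555 -82.9 .5
```

```text
[0.5, [0.0, 0.5, 23.7], np.float64(0.02)], 
t 19.1 now [ 0.5107 -0.2052  0.0792] -82.88 F [ 0.5 -0.7  0.1] M [-0.03  0.14  0.01] op 0.502 j [-33.5  34.6  98.9   0.   46.7  49.4]
```

servo_tool(increments=[[0.5,[0,0.5,10],0],[0.5,[0,0,8],0],[0.5,[0,0,5],0],[0.5,[0,0,0],0]])

```text
time_s: 19.6
position: [0.511, -0.2068, 0.0563]
tcp_rot: [[0.992, 0.122, -0.001], [0.122, -0.992, 0.0], [-0.001, -0.0, -1.0]]
force: [0.0, -0.9, -0.4]
opening: 0.496
```

servo_tool(increments=[[1,[0,0,0],0],[1,[0,0,0],0],[1,[0,0,0],0],[1,[0,0,0],0]])

```text
time_s: 20.1
position: [0.5114, -0.2068, 0.0569]
tcp_rot: [[0.992, 0.122, 0.0], [0.122, -0.992, 0.0], [0.0, -0.0, -1.0]]
force: [0.4, 1.2, 2.0]
opening: 0.31
```

```bash
python3 plan.py .5108 -.2057 .0555 -82.9 .5
```

```text
[0.5, [-0.4, -1.2, 1.4], np.float64(-0.08)], 
t 20.1 now [ 0.5114 -0.2068  0.0569] -82.98 F [0.4 1.2 2. ] M [ 0.11  0.17 -0.08] op 0.31 j [-33.6  36.7  99.5   0.   43.8  49.3]
```

servo_tool(increments=[[1,[0,0,0],0],[1,[0,0,-3],0],[1,[0,0,-5],0],[1,[0,0,-8],0],[1,[0,0,-10],0]])

```text
time_s: 20.72
position: [0.5112, -0.2069, 0.0832]
tcp_rot: [[0.992, 0.123, -0.0], [0.123, -0.992, 0.0], [-0.0, -0.0, -1.0]]
force: [1.1, -0.0, -1.6]
opening: 0.313
```

servo_tool(increments=[[1,[0,0,-15],0],[1,[0,0,-25],0],[1,[0,0,-30],0],[1,[0,0,-30],0],[1,[0,0,-15],0]])

```text
time_s: 21.35
position: [0.5121, -0.2074, 0.2002]
tcp_rot: [[0.992, 0.123, 0.003], [0.123, -0.992, -0.002], [0.003, 0.003, -1.0]]
force: [0.7, 0.2, -2.8]
opening: 0.305
```

```bash
python3 wr.py w10; python3 plan.py .4445 .311 .20 -60 1
```

```text
[ 0.59456607 -0.19705134  0.38428513]
[1.0, [-0.4, -47.6, 0.1], np.float64(-2.09)], [1.0, [1.4, -47.5, 0.1], np.float64(-2.09)], [1.0, [3.1, -47.5, 0.1], np.float64(-2.09)], [1.0, [4.8, -47.3, 0.1], np.float64(-2.09)], [1.0, [6.5, -47.1, 0.1], np.float64(-2.09)]
[1.0, [8.3, -46.8, 0.1], np.float64(-2.09)], [1.0, [10.0, -46.5, 0.1], np.float64(-2.09)], [1.0, [11.6, -46.1, 0.1], np.float64(-2.09)], [1.0, [13.3, -45.7, 0.1], np.float64(-2.09)], [1.0, [15.0, -45.1, 0.1], np.float64(-2.09)]
[1.0, [16.6, -44.6, 0.1], np.float64(-2.09)], 
t 21.4 now [ 0.5127 -0.2077  0.2013] -82.95 F [-0.1  0.  -0.8] M [-0.05  0.13  0.02] op 0.314 j [-33.6  24.5  92.7   0.   62.4  49.3]
```

View pics/w10.png

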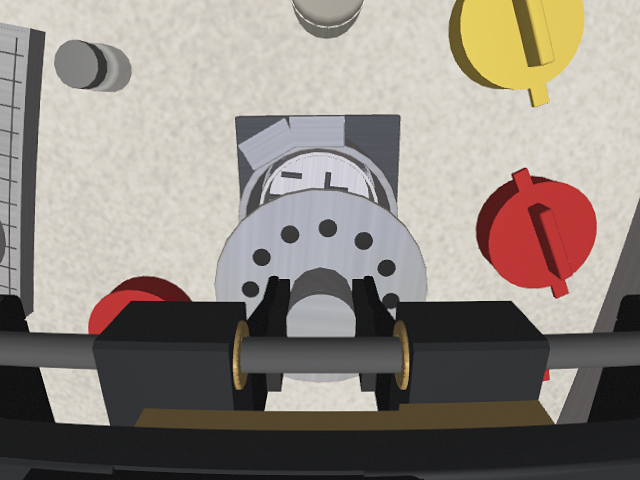

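```bash
python3 - <<'E'
from h import *
z=np.load('/tmp/w8.npz'); K,D=z['K'],z['D']; M=np.array(bot.camera_info('wrist')['mount']); d=z['d']
q=lambda u,v:(cv2.undistortPoints(np.array([[[u,v]]],float),K,D)[0,0])
for u,v in [(100,305),(160,310),(160,340),(100,370),(160,400),(220,350),(300,355),(265,370),(230,290),(300,415),(300,440),(30,340),(40,440),(600,340),(20,460),(265,285),(262,350)]:
    a=q(u,v)*d[v,u]; print(u,v,(M[:3,:3]@[a[0],a[1],d[v,u]]+M[:3,3]).round(3))
E
```

```text
100 305 [-0.12  -0.235  0.196]
160 310 [ 0.038 -0.037 -0.101]
160 340 [ 0.039 -0.032 -0.115]
100 370 [ 0.031 -0.046 -0.114]
160 400 [ 0.025 -0.033 -0.115]
220 350 [ 0.034 -0.021 -0.111]
300 355 [ 0.032 -0.004 -0.11 ]
265 370 [ 0.028 -0.012 -0.109]
230 290 [-0.102 -0.093  0.197]
300 415 [ 0.024 -0.004 -0.119]
300 440 [ 0.025 -0.003 -0.126]
30 340 [ 0.034 -0.065 -0.108]
40 440 [ 0.026 -0.051 -0.129]
600 340 [ 0.032  0.065 -0.106]
20 460 [ 0.025 -0.053 -0.133]
265 285 [ 0.011 -0.023 -0.03 ]
262 350 [ 0.032 -0.012 -0.108]
```

servo_tool(increments=[[1,[0,-30,0],-2],[1,[1,-48,0],-2],[1,[3,-48,0],-2],[1,[5,-48,0],-2],[1,[7,-48,0],-2]])

```text
time_s: 22.02
position: [0.4822, 0.0157, 0.1971]
tcp_rot: [[0.956, 0.294, -0.001], [0.294, -0.956, 0.0], [-0.001, -0.001, -1.0]]
force: [0.2, -0.1, -2.0]
opening: 0.311
```

servo_tool(increments=[[1,[8,-48,0],-2],[1,[10,-48,0],-2],[1,[12,-48,0],-2],[1,[14,-47,0],-2],[1,[15,-46,0],-2]])

```text
time_s: 22.65
position: [0.4522, 0.2583, 0.197]
tcp_rot: [[0.89, 0.456, -0.001], [0.456, -0.89, -0.001], [-0.001, -0.0, -1.0]]
force: [0.6, -0.2, -1.7]
opening: 0.31
```

```bash
python3 plan.py .4445 .312 .20 -60 1
```

```text
[1.0, [8.8, -25.7, -1.5], np.float64(-1.44)], [1.0, [9.5, -25.4, -1.5], np.float64(-1.44)], 
t 22.65 now [0.4522 0.2583 0.197 ] -62.89 F [ 0.6 -0.2 -1.7] M [-0.11  0.06 -0.03] op 0.31 j [17.4 22.6 97.2 -0.  60.3 80.3]
```

servo_tool(increments=[[1,[9,-26,0],-1],[1,[9,-24,15],-1],[1,[0,0,35],0],[1,[0,0,40],0],[1,[0,0,40],0]])

```text
time_s: 23.28
position: [0.4454, 0.3096, 0.0661]
tcp_rot: [[0.874, 0.486, -0.001], [0.486, -0.874, -0.0], [-0.001, -0.0, -1.0]]
force: [0.8, 0.5, -1.8]
opening: 0.316
```

servo_tool(increments=[[1,[0,0,30],0],[1,[0,0,15],0],[1,[0,0,0],0]])

```text
time_s: 23.65
position: [0.4452, 0.3092, 0.0217]
tcp_rot: [[0.874, 0.485, -0.002], [0.485, -0.874, -0.001], [-0.003, -0.0, -1.0]]
force: [-0.2, 0.4, -2.1]
opening: 0.311
```

```bash
python3 wr.py w11; python3 plan.py .4445 .312 -.007 -60 1
```

```text
[0.51887757 0.34957063 0.20530601]
[1.0, [-0.2, -2.8, 29.7], np.float64(-0.96)], 
t 23.7 now [0.4461 0.3096 0.0227] -60.96 F [-0.1 -0.  -2. ] M [-0.08  0.15 -0.  ] op 0.309 j [ 23.   39.7 101.6  -0.   38.7  83.9]
```

View pics/w11.png

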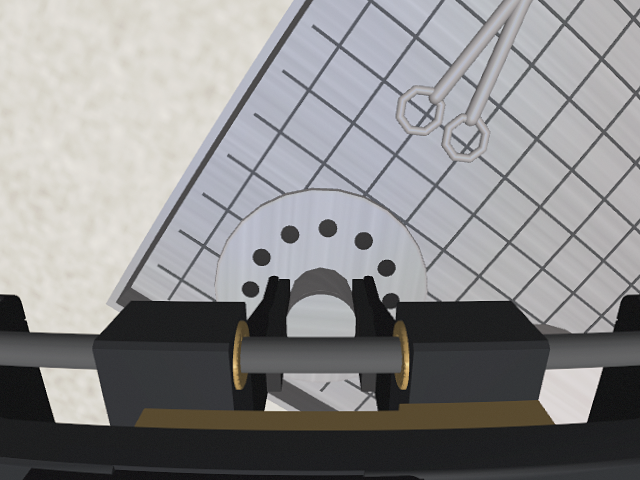

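servo_tool(increments=[[1,[0,0,10],0],[1,[0,0,8],0],[1,[0,0,5],0],[1,[0,0,3],0],[1,[0,0,0],0]])

```text
time_s: 24.32
position: [0.4458, 0.3095, -0.0035]
tcp_rot: [[0.874, 0.485, -0.0], [0.485, -0.874, -0.0], [-0.0, -0.0, -1.0]]
force: [0.5, 0.6, -1.2]
opening: 0.308
```

servo_tool(increments=[[1,[0,0,1],0],[1,[0,0,1],0],[1,[0,0,0],0]])

```text
time_s: 24.7
position: [0.4459, 0.3096, -0.0053]
tcp_rot: [[0.874, 0.485, 0.0], [0.485, -0.874, -0.0], [0.0, 0.0, -1.0]]
force: [-0.0, -0.2, -1.7]
opening: 0.312
```

servo_tool(increments=[[1,[0,0,1],0],[1,[0,0,0.5],0],[1,[0,0,0],0]])

```text
time_s: 25.08
position: [0.4459, 0.3096, -0.0069]
tcp_rot: [[0.874, 0.485, -0.0], [0.485, -0.874, -0.0], [-0.0, -0.0, -1.0]]
force: [-1.0, 0.0, -2.3]
opening: 0.308
```

servo_tool(increments=[[1,[0,0,0.5],0],[1,[0,0,0.5],0],[1,[0,0,0],0]])

```text
time_s: 25.45
position: [0.446, 0.3096, -0.0072]
tcp_rot: [[0.874, 0.485, 0.0], [0.485, -0.874, 0.0], [0.0, 0.0, -1.0]]
force: [0.1, -0.6, 5.3]
opening: 0.307
```

servo_tool(increments=[[1,[0,0,-0.5],0],[0.45,[0,0,0],0],[0.45,[0,0,0],0],[0.45,[0,0,0],0],[0.45,[0,0,-3],0]])

```text
time_s: 26.08
position: [0.4458, 0.3095, -0.0045]
tcp_rot: [[0.874, 0.485, -0.001], [0.485, -0.874, -0.0], [-0.001, -0.0, -1.0]]
force: [0.2, -0.2, 0.2]
opening: 0.535
```

servo_tool(increments=[[0.45,[0,0,-15],0],[0.45,[0,0,-35],0],[0.45,[0,0,-50],0],[0.45,[0,0,-55],0],[0.45,[0,0,-45],0]])

```text
time_s: 26.7
position: [0.4462, 0.3097, 0.1991]
tcp_rot: [[0.874, 0.485, 0.003], [0.485, -0.874, 0.001], [0.003, 0.0, -1.0]]
force: [0.8, -0.1, 0.2]
opening: 0.548
```

```bash
python3 wr.py w12; python3 plan.py .511 -.206 .20 -82.5 .6
```

```text
[0.51891084 0.34967484 0.38314944]
[0.6, [-18.0, 43.8, 0.4], np.float64(1.96)], [0.6, [-16.5, 44.4, 0.4], np.float64(1.96)], [0.6, [-14.9, 45.0, 0.4], np.float64(1.96)], [0.6, [-13.4, 45.4, 0.4], np.float64(1.96)], [0.6, [-11.8, 45.9, 0.4], np.float64(1.96)]
[0.6, [-10.2, 46.2, 0.4], np.float64(1.96)], [0.6, [-8.7, 46.6, 0.4], np.float64(1.96)], [0.6, [-7.1, 46.8, 0.4], np.float64(1.96)], [0.6, [-5.5, 47.1, 0.4], np.float64(1.96)], [0.6, [-3.8, 47.2, 0.4], np.float64(1.96)]
[0.6, [-2.2, 47.3, 0.4], np.float64(1.96)], 
t 26.75 now [0.4496 0.3114 0.2048] -60.93 F [1.1 0.9 3.6] M [-0.01  0.04 -0.01] op 0.553 j [23.  23.6 93.8  0.  61.8 83.9]
```

View pics/w12.png

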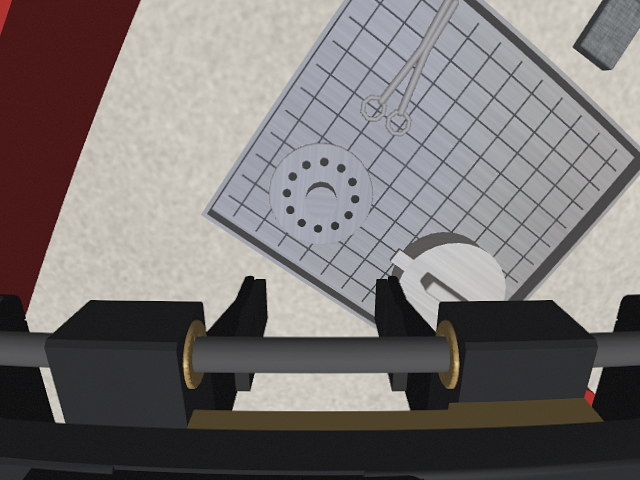

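Plate flat in the tray at (320,195), cap beside it, forceps clear. Back for the cup.

servo_tool(increments=[[0.5,[-18,44,0],2],[0.5,[-16,44,0],2],[0.5,[-15,45,0],2],[0.5,[-13,46,0],2],[0.5,[-12,46,0],2]])

```text
time_s: 27.38
position: [0.4742, 0.0727, 0.1965]
tcp_rot: [[0.946, 0.325, 0.002], [0.325, -0.946, -0.0], [0.001, 0.001, -1.0]]
force: [0.9, -0.1, -0.3]
opening: 0.501
```

servo_tool(increments=[[0.6,[-10,46,0],2],[0.6,[-9,46,0],2],[0.6,[-7,47,0],2],[0.6,[-5,47,0],2],[0.6,[-4,47,0],2]])

```text
time_s: 28.0
position: [0.5008, -0.1617, 0.1965]
tcp_rot: [[0.988, 0.156, 0.001], [0.156, -0.988, -0.0], [0.001, 0.001, -1.0]]
force: [0.7, 0.4, 0.1]
opening: 0.399
```

servo_tool(increments=[[0.6,[-2,46,0],2],[0.6,[0,0,0],0],[0.6,[0,0,0],0]])

```text
time_s: 28.38
position: [0.5054, -0.2053, 0.1958]
tcp_rot: [[0.992, 0.122, -0.001], [0.122, -0.992, 0.001], [-0.0, -0.001, -1.0]]
force: [-0.1, 0.5, 0.2]
opening: 0.398
```

```bash
python3 wr.py w13; python3 - <<'E'
from h import *
C=np.load('/tmp/w13_c.npy'); z=C[...,2]; r=np.hypot(C[...,0]-.511,C[...,1]+.206)
m=(r<.012)&(z>.085)&(z<.11); print('post',m.sum(), np.median(z[m]), cv2.minEnclosingCircle(C[m][:,:2].astype(np.float32)),C[m].mean(0))
m=(r<.05)&(r>.044)&(z>.05)&(z<.088); print('cuprim',m.sum(),np.percentile(z[m],[10,50,90]),cv2.minEnclosingCircle(C[m][:,:2].astype(np.float32)))
E
python3 plan.py .511 -.206 .20 -82.5 .6
```

```text
[ 0.58858703 -0.19552209  0.37966687]
post 246 0.0931349585581287 ((0.5079710483551025, -0.2064329981803894), 0.004854693077504635) [ 0.51210619 -0.20605301  0.09253136]
cuprim 2610 [0.0537241  0.06705764 0.06872381] ((0.5113813281059265, -0.20602212846279144), 0.048223476856946945)
[0.6, [5.4, 2.0, -4.2], np.float64(-0.42)], 
t 28.425 now [ 0.5054 -0.2047  0.1958] -82.92 F [-0.   0.4 -1.2] M [-0.03  0.15 -0.02] op 0.4 j [-33.8  24.5  93.9   0.   61.7  49.1]
```

View pics/w13.png

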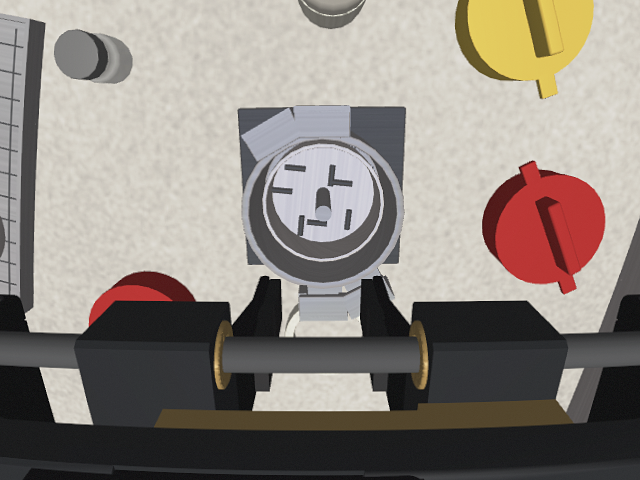

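servo_tool(increments=[[0.6,[5.5,1.5,30],0],[0.6,[0,0,40],0],[0.6,[0,0,40],0],[0.6,[0,0,20],0],[0.6,[0,0,0],0]])

```text
time_s: 29.05
position: [0.5104, -0.2044, 0.0645]
tcp_rot: [[0.992, 0.125, -0.004], [0.125, -0.992, 0.003], [-0.003, -0.003, -1.0]]
force: [0.2, -0.4, 0.7]
opening: 0.399
```

```bash
python3 plan.py .511 -.206 .050 -83 .6
```

```text
[0.6, [0.4, 1.6, 14.5], np.float64(0.16)], 
t 29.05 now [ 0.5104 -0.2044  0.0645] -82.84 F [ 0.2 -0.4  0.7] M [-0.04  0.15 -0.01] op 0.399 j [-33.5  36.   99.3   0.   45.   49.4]
```

servo_tool(increments=[[0.6,[0,0.5,8],0],[0.6,[0,0,5],0],[0.6,[0,0,2],0],[0.6,[0,0,0],0]])

```text
time_s: 29.55
position: [0.5118, -0.2074, 0.0509]
tcp_rot: [[0.992, 0.122, 0.0], [0.122, -0.992, -0.0], [0.0, 0.0, -1.0]]
force: [0.5, -1.2, 0.2]
opening: 0.401
```

servo_tool(increments=[[1,[0,0,0],0],[1,[0,0,0],0],[1,[0,0,0],0],[1,[0,0,0],0],[1,[0,0,0],0]])

```text
time_s: 30.18
position: [0.5115, -0.2068, 0.0505]
tcp_rot: [[0.992, 0.123, -0.001], [0.123, -0.992, 0.001], [-0.001, -0.001, -1.0]]
force: [-1.2, 1.3, -0.4]
opening: 0.126
```

```bash
python3 plan.py .511 -.206 .050 -83 .6; python3 wr.py w14
```

```text
[0.6, [-0.4, -0.9, 0.5], np.float64(0.04)], 
t 30.175 now [ 0.5115 -0.2068  0.0505] -82.96 F [-1.2  1.3 -0.4] M [ 0.2   0.21 -0.05] op 0.126 j [-33.6  37.4  99.6   0.   43.1  49.3]
[ 0.59468714 -0.19705187  0.23434414]
```

View pics/w14.png

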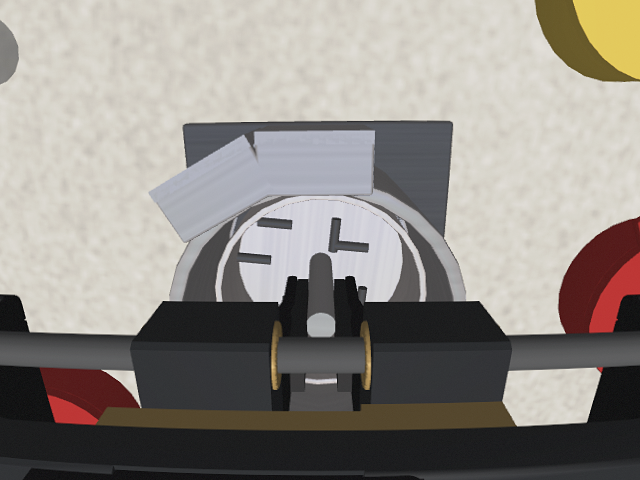

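servo_tool(increments=[[1,[0,0,-3],0],[1,[0,0,-6],0],[1,[0,0,-10],0],[1,[0,0,-15],0],[1,[0,0,-20],0]])

```text
time_s: 30.85
position: [0.5116, -0.2073, 0.1057]
tcp_rot: [[0.992, 0.123, -0.0], [0.123, -0.992, -0.0], [-0.0, -0.0, -1.0]]
force: [0.1, -0.9, -2.6]
opening: 0.122
```

servo_tool(increments=[[1,[0,0,-25],0],[1,[0,0,-25],0],[1,[0,0,-20],0],[1,[0,0,-15],0],[1,[0,0,-8],0]])

```text
time_s: 31.48
position: [0.512, -0.2074, 0.199]
tcp_rot: [[0.992, 0.123, 0.001], [0.123, -0.992, -0.001], [0.001, 0.001, -1.0]]
force: [-0.4, 0.4, -2.5]
opening: 0.129
```

```bash
python3 wr.py w15; python3 plan.py .5655 .146 .20 -83 1 35
```

```text
[ 0.59481265 -0.1973356   0.38292025]
[1.0, [8.7, -31.3, -0.1], np.float64(0.0)], [1.0, [8.7, -31.3, -0.1], np.float64(0.0)], [1.0, [8.7, -31.3, -0.1], np.float64(0.0)], [1.0, [8.7, -31.3, -0.1], np.float64(0.0)], [1.0, [8.7, -31.3, -0.1], np.float64(0.0)]
[1.0, [8.7, -31.3, -0.1], np.float64(0.0)], [1.0, [8.7, -31.3, -0.1], np.float64(0.0)], [1.0, [8.7, -31.3, -0.1], np.float64(0.0)], [1.0, [8.7, -31.3, -0.1], np.float64(0.0)], [1.0, [8.7, -31.3, -0.1], np.float64(0.0)]
[1.0, [8.7, -31.3, -0.1], np.float64(0.0)], 
t 31.525 now [ 0.5123 -0.2076  0.1994] -82.95 F [ 0.1  0.5 -2.2] M [-0.04  0.14 -0.03] op 0.124 j [-33.6  24.7  92.8  -0.   62.4  49.3]
```

View pics/w15.png

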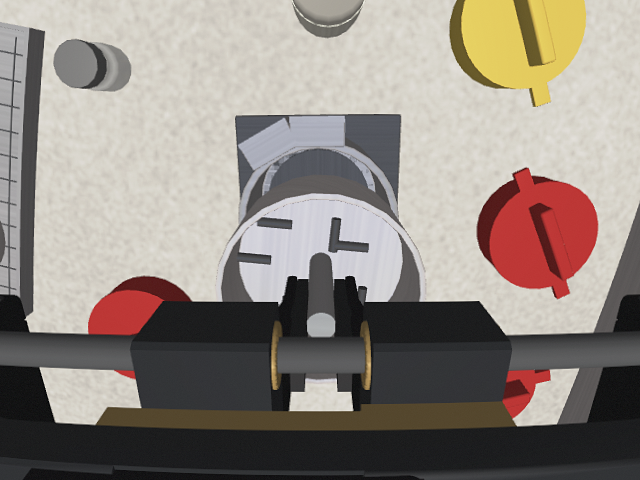

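servo_tool(increments=[[1,[3,-11,0],0],[1,[6,-22,0],0],[1,[9,-31,0],0],[1,[9,-31,0],0],[1,[9,-31,0],0]])

```text
time_s: 32.15
position: [0.5312, -0.0758, 0.1965]
tcp_rot: [[0.992, 0.123, -0.003], [0.123, -0.992, 0.001], [-0.002, -0.002, -1.0]]
force: [1.1, 0.7, -3.2]
opening: 0.126
```

servo_tool(increments=[[1,[9,-31,0],0],[1,[9,-31,0],0],[1,[9,-31,0],0],[1,[9,-31,0],0],[1,[9,-31,0],0]])

```text
time_s: 32.78
position: [0.5566, 0.0834, 0.1964]
tcp_rot: [[0.992, 0.123, -0.003], [0.123, -0.992, 0.0], [-0.003, -0.001, -1.0]]
force: [0.6, -0.8, -3.7]
opening: 0.124
```

servo_tool(increments=[[1,[9,-31,0],0],[1,[5,-20,0],0],[1,[3,-10,0],0],[1,[0,0,0],0]])

```text
time_s: 33.28
position: [0.5669, 0.1443, 0.1973]
tcp_rot: [[0.992, 0.123, -0.001], [0.123, -0.992, -0.001], [-0.001, 0.0, -1.0]]
force: [0.7, 0.1, -2.2]
opening: 0.127
```

```bash
python3 wr.py w16; python3 plan.py .5655 .146 .20 -83 1 35
```

```text
[0.6500869  0.15440464 0.38108677]
[1.0, [-1.1, -2.5, -2.6], np.float64(0.05)], 
t 33.325 now [0.5668 0.1437 0.1974] -82.95 F [-0.3 -0.7 -3.4] M [-0.09  0.11 -0.02] op 0.125 j [ 3.3 27.4 88.2 -0.  64.5 86.3]
```

View pics/w16.png

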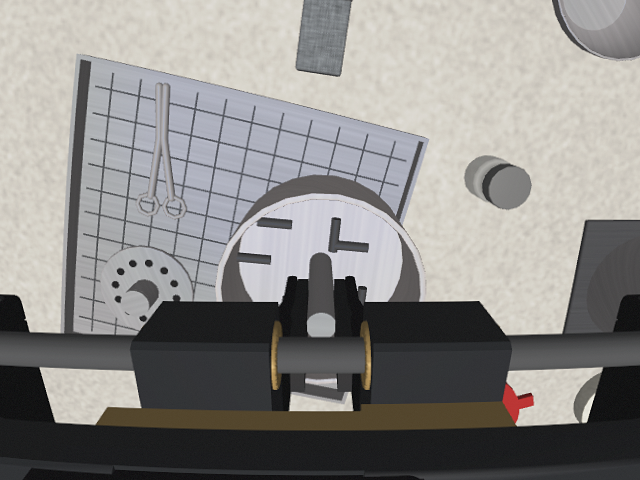

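Over the free quarter; screws unchanged. Descend.

servo_tool(increments=[[1,[0,-2,12],0],[1,[0,0,25],0],[1,[0,0,30],0],[1,[0,0,30],0],[1,[0,0,25],0]])

```text
time_s: 33.95
position: [0.5661, 0.1451, 0.0738]
tcp_rot: [[0.993, 0.121, -0.002], [0.121, -0.993, -0.0], [-0.002, 0.0, -1.0]]
force: [0.1, 0.4, -2.6]
opening: 0.125
```

servo_tool(increments=[[1,[0,0,15],0],[1,[0,0,8],0],[1,[0,0,0],0],[1,[0,0,0],0]])

```text
time_s: 34.45
position: [0.5677, 0.1462, 0.0535]
tcp_rot: [[0.992, 0.123, 0.002], [0.123, -0.992, 0.0], [0.002, 0.0, -1.0]]
force: [0.2, -0.3, -2.8]
opening: 0.129
```

```bash
python3 plan.py .5655 .146 .0315 -83 1 35
```

```text
[1.0, [-2.2, -0.1, 22.0], np.float64(0.04)], 
t 34.45 now [0.5677 0.1462 0.0535] -82.96 F [ 0.2 -0.3 -2.8] M [-0.04  0.19  0.02] op 0.129 j [ 3.5 38.8 94.6 -0.  46.5 86.5]
```

servo_tool(increments=[[1,[-1,0,7],0],[1,[-1,0,6],0],[1,[0,0,4],0],[1,[0,0,2],0],[1,[0,0,0],0]])

```text
time_s: 35.08
position: [0.5648, 0.1459, 0.0334]
tcp_rot: [[0.992, 0.123, -0.0], [0.123, -0.992, -0.0], [-0.0, 0.0, -1.0]]
force: [0.4, -0.3, -2.1]
opening: 0.126
```

servo_tool(increments=[[1,[0,0,0.8],0],[1,[0,0,0.8],0],[1,[0,0,0],0]])

```text
time_s: 35.45
position: [0.5649, 0.1459, 0.0321]
tcp_rot: [[0.992, 0.123, 0.0], [0.123, -0.992, -0.0], [0.0, 0.0, -1.0]]
force: [-0.4, 0.4, -2.4]
opening: 0.129
```

servo_tool(increments=[[1,[0,0,0.6],0],[1,[0,0,0],0]])

```text
time_s: 35.7
position: [0.565, 0.146, 0.0316]
tcp_rot: [[0.992, 0.123, 0.0], [0.123, -0.992, 0.0], [0.0, -0.0, -1.0]]
force: [-0.3, 0.8, -1.8]
opening: 0.128
```

servo_tool(increments=[[1,[0,0,0.6],0],[1,[0,0,0],0]])

```text
time_s: 35.95
position: [0.565, 0.1461, 0.0314]
tcp_rot: [[0.992, 0.122, 0.001], [0.122, -0.992, 0.0], [0.001, -0.0, -1.0]]
force: [-0.8, 1.6, 3.3]
opening: 0.126
```

Contact. Release and retreat.

servo_tool(increments=[[1,[0,0,-0.4],0],[0.6,[0,0,0],0],[0.6,[0,0,0],0],[0.6,[0,0,0],0],[0.6,[0,0,-3],0]])

```text
time_s: 36.58
position: [0.5646, 0.1457, 0.034]
tcp_rot: [[0.992, 0.123, -0.001], [0.123, -0.992, -0.0], [-0.001, 0.0, -1.0]]
force: [-0.6, 0.0, -0.2]
opening: 0.389
```

servo_tool(increments=[[0.6,[0,0,-15],0],[0.6,[0,0,-30],0],[0.6,[0,0,-50],0],[0.6,[0,0,-50],0],[0.6,[0,0,-40],0]])

```text
time_s: 37.2
position: [0.5654, 0.1459, 0.2228]
tcp_rot: [[0.992, 0.123, 0.003], [0.123, -0.992, 0.0], [0.003, 0.0, -1.0]]
force: [-0.1, 0.6, -0.2]
opening: 0.403
```

servo_tool(increments=[[0.6,[0,40,-10],0],[0.6,[0,50,0],0],[0.6,[0,50,0],0],[0.6,[0,50,0],0],[0.6,[0,0,0],0]])

```text
time_s: 37.83
position: [0.5889, -0.0464, 0.2304]
tcp_rot: [[0.993, 0.118, 0.002], [0.118, -0.993, -0.001], [0.002, 0.002, -1.0]]
force: [-0.2, 0.5, -0.2]
opening: 0.403
```

```bash
python3 plan.py .5655 .146 .25 -83 1 35; python3 - <<'E'
from h import *
im,d=bot.capture('top'); cv2.imwrite('pics/topF.png',cv2.resize(im[120:350,150:480],None,fx=2.4,fy=2.4,interpolation=cv2.INTER_CUBIC))
I=info('top'); C=cloud('top',d,I)
z=C[...,2]; t=np.zeros_like(z,bool); t[205:335,155:295]=1
for n,c in {'cap':(.428,.1615),'plate':(.446,.3095),'cup':(.565,.146)}.items():
    r=np.hypot(C[...,0]-c[0],C[...,1]-c[1]); m=(r<.045)&np.isfinite(z); print(n,np.percentile(z[m],[2,25,50,75,98]).round(3))
z0=np.load('/tmp/top0.npz')['im']; df=cv2.absdiff(im,z0).max(2)>50; print('diff',[(tuple(s[:4]),s[4]) for s in cv2.connectedComponentsWithStats(df.astype(np.uint8))[2][1:] if s[4]>12])
im2,_=bot.capture('scene'); cv2.imwrite('pics/sF.png',cv2.resize(im2[140:460,180:560],None,fx=2,fy=1.8,interpolation=cv2.INTER_CUBIC))
E
```

```text
[1.0, [-0.1, -32.3, -3.3], np.float64(-0.04)], [1.0, [-0.1, -32.3, -3.3], np.float64(-0.04)], [1.0, [-0.1, -32.3, -3.3], np.float64(-0.04)], [1.0, [-0.0, -32.3, -3.3], np.float64(-0.04)], [1.0, [-0.0, -32.3, -3.3], np.float64(-0.04)]
[1.0, [0.0, -32.3, -3.3], np.float64(-0.04)], 
t 37.825 now [ 0.5889 -0.0464  0.2304] -83.25 F [-0.2  0.5 -0.2] M [-0.06  0.16  0.02] op 0.403 j [-15.3  25.7  85.3  -0.1  68.9  68. ]
cap [0.037 0.04  0.042 0.044 0.067]
plate [0.004 0.008 0.01  0.011 0.038]
cup [0.003 0.007 0.009 0.011 0.067]
diff [((np.int32(55), np.int32(159), np.int32(325), np.int32(321)), np.int32(37159)), ((np.int32(318), np.int32(167), np.int32(32), np.int32(13)), np.int32(229)), ((np.int32(239), np.int32(229), np.int32(32), np.int32(34)), np.int32(581)), ((np.int32(273), np.int32(238), np.int32(4), np.int32(8)), np.int32(27)), ((np.int32(371), np.int32(240), np.int32(41), np.int32(43)), np.int32(1271)), ((np.int32(267), np.int32(256), np.int32(8), np.int32(4)), np.int32(18)), ((np.int32(266), np.int32(267), np.int32(7), np.int32(5)), np.int32(29)), ((np.int32(0), np.int32(369), np.int32(73), np.int32(111)), np.int32(3640)), ((np.int32(316), np.int32(419), np.int32(2), np.int32(8)), np.int32(14)), ((np.int32(341), np.int32(457), np.int32(20), np.int32(23)), np.int32(293)), ((np.int32(288), np.int32(465), np.int32(15), np.int32(15)), np.int32(33)), ((np.int32(327), np.int32(467), np.int32(12), np.int32(13)), np.int32(35))]
```

View pics/topF.png

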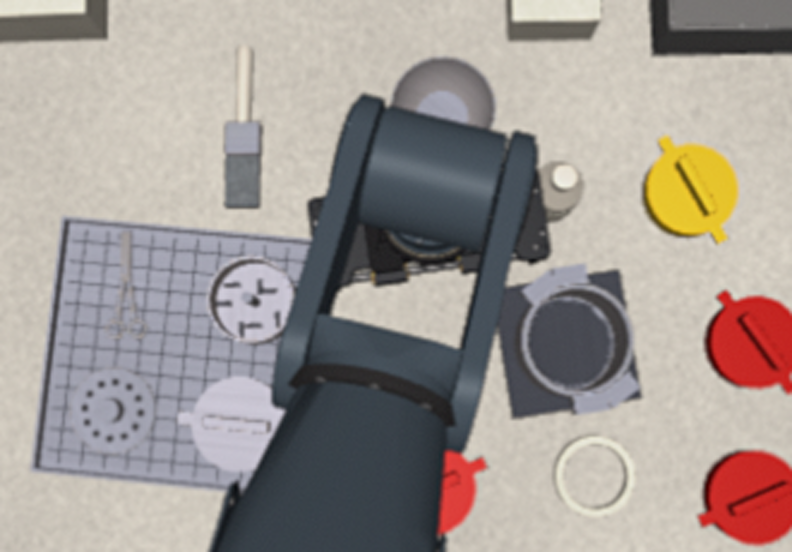

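View pics/sF.png

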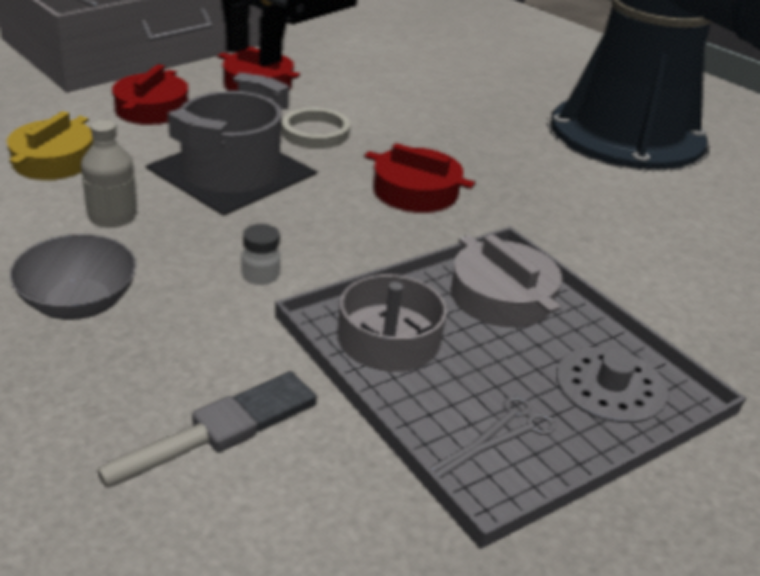

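```bash
python3 -c "
from rig import bot; print(bot.hand_in())"
```

```text
the job is handed in; nothing more can be done
None
```

The canister is apart, and all three parts stand upright, side by side, on the tray floor. I handed the job in at about 38 s.

- **Cap:** I pushed it down about 6 mm with roughly 7 N, turned it 84° anticlockwise, let it rise and lifted it off. It is in the tray's -x,-y quarter.
- **Plate:** I lifted it straight up by the knob and set it down in the -x,+y quarter.
- **Cup:** I lifted it by the post with its screws in and set it down in the +x,-y quarter.

**Last checks:**
- The final top and scene pictures show the parts side by side, clear of each other and of the forceps. The screws are still in the cup.
- Heights above the bench fit parts standing on the 4 mm floor: cap bar top about 66 mm, plate top about 10 mm, cup rim about 67 mm.
- The jar, bottle, tape, bowl and brush look unmoved by eye; my before-and-after picture comparison was swamped by the arm, so it settled nothing.

**What disagreed:** the fingers really end about 21 mm short of the reported tool tip. Because of that, my first attempt to grip the bar closed on air and the fingers rested on top of it with about 4 N. I saw it in the opening reading and the wrist depth, corrected for it, and had no further grip problems.

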